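# Pull down the stock hatch under the display shelf

### The job

Take the hook pole from its cradle, hook it into the ring of the raised stock hatch under the overhanging shelf and, with the hook in the ring all the way, pull the hatch fully down. Then unhook the pole and lay it back in its cradle the way it lay, handle across both forks, leaving the hatch down. Only the pole may touch the hatch or the display bay, never the gripper or arm, and leave the carton, dish and jar where they stand.

Things in the scene. Friction and masses are not known exactly. Their poses are not given: they have to be found in the camera images.
- pole_grip (a point): Hook pole, loose, 130-210 g; this point is the centre of its wooden handle (22 x 22 mm square, 130 mm long). x runs along the pole to its hook end, z is up as it lies in the cradle. An 8 mm steel rod goes on to x = 135 mm, turns square to -y for 45 mm (the hook's leg), and its tip turns back 12 mm towards -x (centre lines). At first: hook end to the robot's left, leg away from the robot.
- pole_hook (a point): Middle of the hook's leg: at (135, -22.5, 0) mm from the handle's centre, same axes as the handle.
- cradle: Fixed dark steel cradle in which the pole lies. Origin: centre of its underside, on the counter; x along the lying pole towards its hook, z up. Base plate 130 x 70 x 6 mm; two U forks 8 mm thick at x = +-50 mm, seats 34 mm above the counter, 36 mm wide inside, cheeks up to 56 mm. The handle's centre belongs 45 mm above the origin.
- bay: Fixed open display bay of dark steel posts, 236 mm wide, 180 mm deep. Origin: on the counter under the middle of its front face, which looks to its -y (roughly the robot's right); x along the face, z up. A glass shelf 240 mm wide overhangs the face by 190 mm, 385 to 401 mm above the counter: a tool pointing straight down cannot work under it; tilt the pole hook end up 35 to 45 degrees.
- hatch_hinge (a point): Hinge line of the hatch: at its bottom edge, in the bay's front face, 170 mm above the counter, middle of the hatch's width; axes as the bay's. The hatch turns about the bay's x axis.
- hatch_ring (a point): Centre of the rigid brass ring on the hatch's outer face; turns with the hatch (steel plate 196 wide, 153 high, 8 mm thick). Wire 6 mm thick, 46 mm clear inside, 5 mm clear of the plate; the ring stands square to the hinge line, so one hooks through it sideways, along the bay's x. Hatch shut: 130 mm above the hinge (300 mm above the counter), 34 mm out from the face.
- hatch (a joint): Angle of the hatch, rad: 0 shut (upright), growing as its top comes outward (bay's -y) and down; stop at 1.40 (fully down, nearly level). It starts up to 0.2 rad ajar. The hinge is stiff (about 0.33 N m): the hatch stays where it is left; 3 to 5 N at the ring moves it.
- carton: Bystander: loose kraft carton 100 x 100 x 90 mm. Origin at the centre of its underside.
- dish: Bystander: loose earthenware dish, 110 mm across, 30 mm high. Origin at the centre of its underside.
- jar: Bystander: loose amber glass jar with brass cap, 70 mm across, 90 mm high. Origin at the centre of its underside.
Things that resemble listed ones, but are neither listed nor needed, are in the scene too. Of the things that look like the part that bears pole_grip, the middle-sized one is meant. There is more than one size of the cradle; the one meant has the size given above.

How it is judged (in metres and radians):
On the way, in this order (a step that is already met when the one before it is completed fails the run):
1. the hook's leg is through the ring (distance between pole_hook and hatch_ring below 0.028 m), for 0.2 s.
2. the hatch is fully down with the hook still in the ring (distance between pole_hook and hatch_ring below 0.028 m and value of joint hatch above 1.3 rad), for 0.2 s.
At the end, for the whole second after the job is handed in: The hatch is down (over 1.3 rad of 1.40), and the pole lies at rest in the cradle as it lay at first: handle's centre within 20 mm along and 12 mm across of the cradle's middle, seated on both forks (height within 6 mm), flat within 0.15 rad, hook at the same end and leg to the same side (value of joint hatch above 1.3 rad and x of pole_grip in the frame of cradle between -0.02 and 0.02 m and y of pole_grip in the frame of cradle between -0.012 and 0.012 m and z of pole_grip in the frame of cradle between 0.039 and 0.051 m and x of pole_hook in the frame of cradle between 0.1 and 0.17 m and y of pole_hook in the frame of cradle between -0.05 and -0.005 m and angle between pole_grip's own z axis and vertical below 0.15 rad and linear speed of pole below 0.02 m/s); the robot touches nothing.
It fails at once if the gripper or the arm pushes on the display bay or its hatch (over 2 N) (contact force between any of the fingers, the arm and bay above 2 N).
It fails at once if the carton is displaced by more than 20 mm (distance of carton from where it was at the start of the episode above 0.02 m).
It fails at once if the dish is displaced by more than 20 mm (distance of dish from where it was at the start of the episode above 0.02 m).
It fails at once if the jar is displaced by more than 20 mm (distance of jar from where it was at the start of the episode above 0.02 m).
It also fails if it takes over 51 s, if anything falls off the work surface, if the arm or the gripper's body presses on something with over 40 N, if the wrist force passes 120 N, or if a joint passes its speed limit or range.

### The arm

A 6-joint arm with a two-finger parallel gripper is mounted at the origin on the work surface. World frame = base frame: x ahead of the robot, y to its left, z up, the work surface at z = 0. Lengths are in m, angles in degrees, forces in N, time in s.
With the tool pointing down it reaches from about 0.3 to 0.75 m from the base axis. Payload 8.5 kg.
Tool frame: the origin (TCP) lies midway between the tips of the shut fingers; the grasp point (between the pads) lies env.tcp_to_grasp behind it (env.tcp_to_grasp is the distance from the TCP to the grasp point, in m); y points along the fingers, z is the direction in which the jaws open and shut, and the axes are right-handed (so a half turn about y gives the same grasp; the last joint's range is limited). The gripper opens to 85 mm and grips with 20 to 120 N. Pads are 22 mm wide; open, the fingers measure 114 mm over their backs; the gripper's body (76 mm by 85 mm) begins 54 mm behind the grasp point. The pads swing forward as they close: fully open they stand 13 mm farther back than shut.
Start: joints at [61.92, 21.807, 74.336, -0, 83.858, -12.336], TCP at [0.149, 0.529, 0.231] pointing down, gripper open.
Joint ranges: [-178.18, 178.18], [-50.72, 133.34], [12.68, 142.11], [-81.47, 261.47], [9.98, 163.14], [-165.26, 165.26]. Speed limits (degrees/s): [136.94, 136.94, 180, 180, 180, 180].

### API

Orientations are given as a 3x3 rotation matrix whose columns are the frame's x, y, z axes.
In Python, from rig import status, imaging, job, env gives the robot as it stands. The module is installed in compiled form; this text tells all that it offers.
- The arm moves only by the tool jog_arm, never from a script. Its argument "rows" is a list of rows, each an object of numbers: "hand": the opening, from 0 (shut) to 1 (fully open); "dx", "dy", "dz": the shift along the tool's x, y, z in cm; "ax", "ay", "az": the turn, a rotation vector about the tool's x, y, z in degrees. In form: [{"hand": .., "dx": .., "dy": .., "dz": .., "ax": .., "ay": .., "az": ..}, ...]. A call has exactly 5 rows; each row shifts and turns the commanded pose from where the row before left it, along the tool's axes as they then stand; what a row does not reach is not made up. A row lasts 1/12 s, in which the tool goes at most 41.7 mm and 7.16 degrees, less where a joint would pass 70% of its speed; a pose out of reach is approached as far as the arm can. A call is refused whole if a number of a shift passes 4.17 or a number of a turn 7.16, either way. A call with a gripper value outside its range is refused whole. The fingers move at their own pace and stop on an object; "newtons" is the grip in N (left out, the last holds). Time passes only in rows, so rows that do not move let the fingers close, or fill a call up. It gives the time, the measured TCP pose, the force and the opening at its end, in the units of the state.
- status.observe(): the state, without advancing time (a new reading comes with each control period).
- imaging.get_image(name): name is "side" or "top" or "wrist"; returns the picture (480x640x3 uint8, red, green, blue); there is no depth.
- imaging.camera_model(name): a dict with "K" (3x3 intrinsics, pixels), "distortion" ([k1, k2, p1, p2, k3] as OpenCV has them; the pictures are not rectified), "position" and "rotation" of the camera in the world; the wrist camera has in their place "tool_from_camera" (4x4, takes a point from camera to tool coordinates, whose origin is the TCP and whose axes are the tool frame's). Camera axes: x right, y down, z forward; pixel columns grow to the right and rows downward; lengths in m; the calibration is good to about 2 mm. A picture is of the moment at which its call begins: read the wrist's pose just before it. camera_model takes no time and is no camera call.
- job.close_job(): hands the job in, once; it reports no verdict.
The state is a dict: "time_s": time; "q": joint angles; "qvel": joint speeds; "joint_efforts": joint torques, N m; "position": TCP position; "tool_rot": TCP orientation; "ft_force": force on the tool from outside, world axes, zero at the start; "wrist_torque": the same for the moment, N m; "grip_width": finger opening in m.
Only numpy, scipy, OpenCV 4.12 (cv2) and the standard library are available. Lean on these libraries where they do the work, as an engineer would, in place of code of your own. Each camera call takes 0.05 s, during which the arm holds its last target.

## Working session

There is one attempt and no reset: what is moved stays moved. The work goes in short steps, Python scripts to look and compute and a tool call to move; the robot and the scene stay as the last step left them, time stands still between calls to the robot, and variables do not carry over. Pictures are saved under pics/ and viewed, and the job is handed in when it is done.

Besides the shell and the picture viewer there is one more tool, called after ">>>" in YAML: its name, and indented under it one key for each argument. jog_arm: Moves the arm, as the interface text tells. Its arguments: {"type":"object","properties":{"rows":{"type":"array"},"newtons":{"type":"number"}},"required":["rows"]}

```bash
mkdir -p pics; python3 - <<'E'
from rig import status, imaging, job, env
import cv2,numpy as np
np.set_printoptions(precision=4,suppress=True)
s=status.observe()
for k,v in s.items(): print(k,np.array(v))
print(env.tcp_to_grasp)
for n in ["side","top","wrist"]:
    im=imaging.get_image(n); np.save(f"{n}0.npy",im)
    cv2.imwrite(f"pics/{n}0.png",im[:,:,::-1])
    m=imaging.camera_model(n)
    for k,v in m.items(): print(n,k,np.array(v))
E
```

```text
time_s 0.0
q [ 61.9185  21.8408  74.3839  -0.0016  83.8599 -12.3354]
qvel [ 0.0028 -0.0706  0.0131 -0.0313 -0.0323  0.0956]
joint_efforts [  0.0012 -44.8452 -23.1285  -0.0001   0.0048  -0.    ]
position [0.1491 0.5291 0.2307]
tool_rot [[ 0.9625 -0.0007  0.2714]
 [-0.2714 -0.0013  0.9625]
 [-0.0003 -1.     -0.0014]]
ft_force [-0.0778  0.5132 -0.0287]
wrist_torque [ 0.0278 -0.0289 -0.0056]
grip_width 0.08560179841038612
0.0187
side K [[541.67     0.     318.3678]
 [  0.     541.67   239.6778]
 [  0.       0.       1.    ]]
side distortion [-0.0047  0.      0.      0.      0.    ]
side position [ 0.4867 -1.1104  1.0601]
side rotation [[ 0.9965 -0.0498  0.0677]
 [-0.0836 -0.6728  0.7351]
 [ 0.009  -0.7381 -0.6746]]
top K [[472.0532   0.     321.4506]
 [  0.     472.0532 235.2401]
 [  0.       0.       1.    ]]
top distortion [-0.1084  0.      0.      0.      0.    ]
top position [ 0.4942 -0.159   1.3673]
top rotation [[ 0.0174 -0.997   0.0756]
 [-0.9998 -0.0164  0.0145]
 [-0.0132 -0.0758 -0.997 ]]
wrist K [[336.1827   0.     320.3319]
 [  0.     336.1827 242.184 ]
 [  0.       0.       1.    ]]
wrist distortion [-0.0546  0.      0.      0.      0.    ]
wrist tool_from_camera [[-0.0005  0.9551  0.2963 -0.0757]
 [ 0.0002 -0.2963  0.9551 -0.1425]
 [ 1.      0.0005 -0.      0.0001]
 [ 0.      0.      0.      1.    ]]
```

View pics/side0.png

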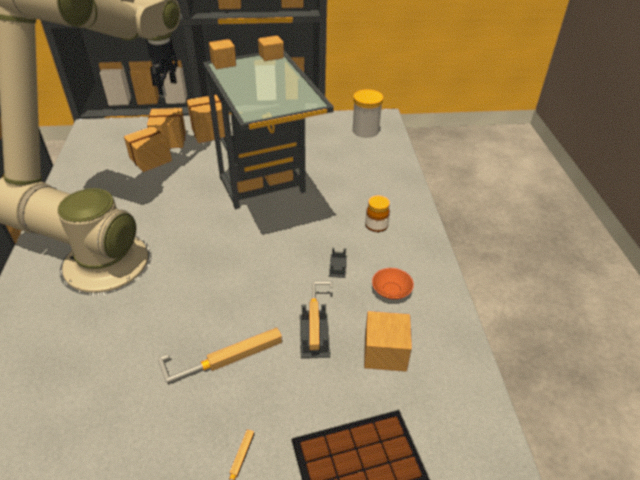

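View pics/top0.png

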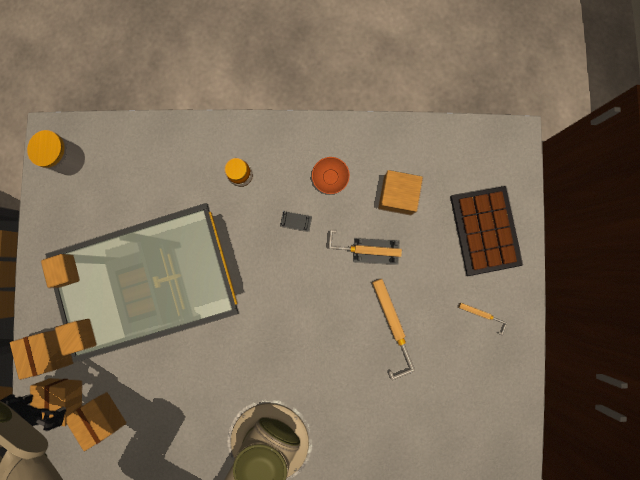

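View pics/wrist0.png

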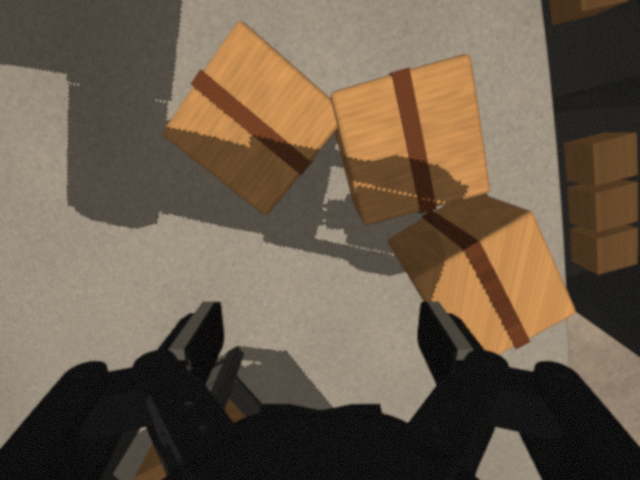

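```bash
cat > h.py <<'E'
import numpy as np, cv2
from rig import status, imaging, job, env
np.set_printoptions(precision=4,suppress=True)
def cam(n,s=None):
    m=imaging.camera_model(n); K=np.array(m["K"]);d=np.array(m["distortion"])
    if n=="wrist":
        s=s or status.observe(); T=np.array(m["tool_from_camera"]);R=np.array(s["tool_rot"])
        return K,d,R@T[:3,:3],np.array(s["position"])+R@T[:3,3]
    return K,d,np.array(m["rotation"]),np.array(m["position"])
def ray(c,px):
    K,d,R,p=c
    u=cv2.undistortPoints(np.array([[px]],float),K,d)[0,0]
    v=R@np.array([u[0],u[1],1]);return p,v/np.linalg.norm(v)
def onz(c,px,z):
    p,v=ray(c,px);return p+v*(z-p[2])/v[2]
def proj(c,P):
    K,d,R,p=c;P=np.atleast_2d(P)
    q=(P-p)@R
    return cv2.projectPoints(q,np.zeros(3),np.zeros(3),K,d)[0][:,0]
def tri(c1,p1,c2,p2):
    a,u=ray(c1,p1);b,v=ray(c2,p2)
    t=np.linalg.lstsq(np.stack([u,-v],1),b-a,rcond=None)[0]
    x,y=a+u*t[0],b+v*t[1];return (x+y)/2,np.linalg.norm(x-y)
E
python3 - <<'E'
import cv2,numpy as np
t=np.load('top0.npy')[:,:,::-1];s=np.load('side0.npy')[:,:,::-1]
cv2.imwrite('pics/c1.png',cv2.resize(t[210:290,310:430],None,fx=6,fy=6,interpolation=cv2.INTER_CUBIC))
cv2.imwrite('pics/c2.png',cv2.resize(t[190:370,40:260],None,fx=3.5,fy=3.5,interpolation=cv2.INTER_CUBIC))
cv2.imwrite('pics/c3.png',cv2.resize(s[30:220,190:350],None,fx=3.1,fy=3.1,interpolation=cv2.INTER_CUBIC))
cv2.imwrite('pics/c4.png',cv2.resize(s[240:370,280:420],None,fx=4.5,fy=4.5,interpolation=cv2.INTER_CUBIC))
E
```

```text
(no output)
```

View pics/c1.png

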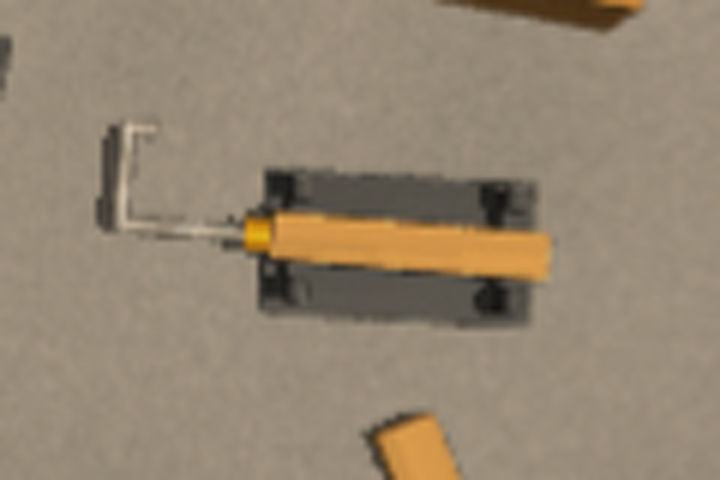

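View pics/c2.png

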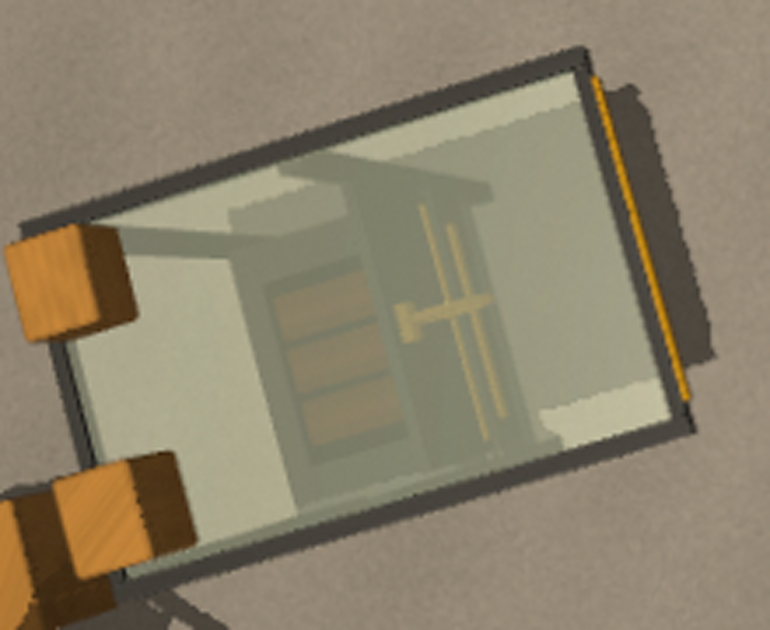

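View pics/c3.png

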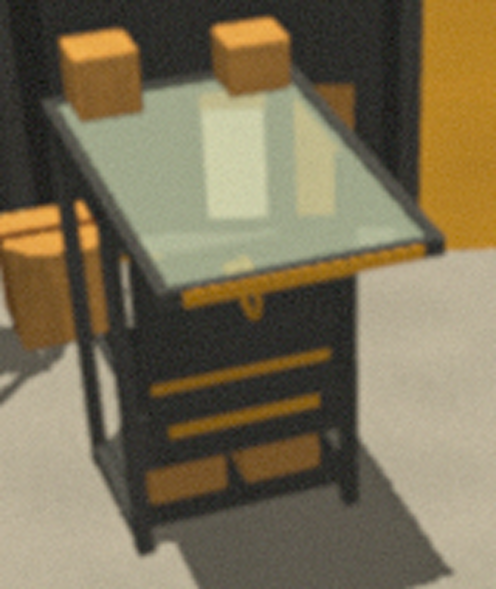

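View pics/c4.png

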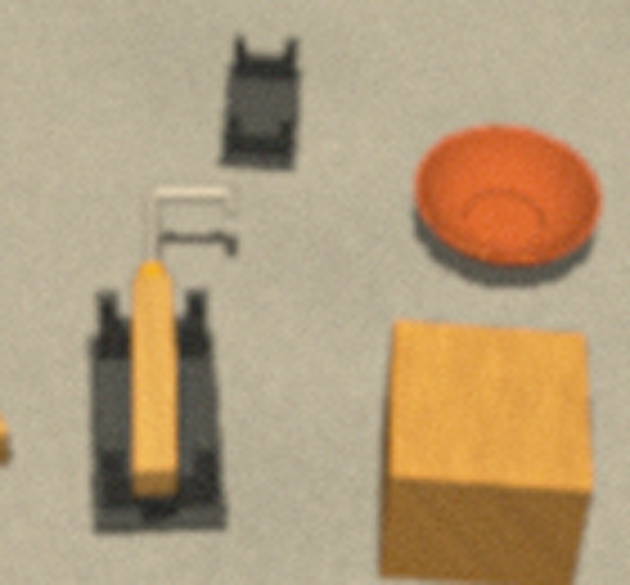

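```bash
python3 - <<'E'
from h import *
T=cam('top');S=cam('side')
c1=lambda x,y:(x/6+310-.42,y/6+210-.42)
c2=lambda x,y:(x/3.5+40-.36,y/3.5+190-.36)
c3=lambda x,y:(x/3.1+190-.34,y/3.1+30-.34)
c4=lambda x,y:(x/4.5+280-.39,y/4.5+240-.39)
# handle: top z=.056
h=[onz(T,c1(*p),.056) for p in [(272,213),(272,258),(551,235),(548,282)]]
for p in h: print('handle corners',p)
print('centre',np.mean(h,0)); a=(h[0]+h[1]-h[2]-h[3]);print('len',np.linalg.norm(a)/2,'dir',a/np.linalg.norm(a),'w',np.linalg.norm(h[0]-h[1]))
for p in [(122,225),(127,127),(155,128)]: print('hook',onz(T,c1(*p),.045))
for p in [(265,170),(537,183),(530,326),(260,313)]: print('cradle',onz(T,c1(*p),.006))
print('shelf')
A=onz(T,c2(585,47),.401);B=onz(T,c2(694,431),.401);print(A,B,np.linalg.norm(A-B))
C=onz(T,c2(22,225),.401);D=onz(T,c2(118,603),.401);print(C,np.linalg.norm(A-C))
for p in [(145,551),(350,500)]: print('postbase',onz(S,c3(*p),0))
for p in [(165,296),(440,247),(45,103)]: print('shelf side',onz(S,c3(*p),.401))
x=(A-B);x/=np.linalg.norm(x);print('xdir(bay)',x, np.degrees(np.arctan2(x[1],x[0])))
print('ring from top/side',tri(T,c2(490,300),S,c3(255,318)))
print('ring side z',onz(S,c3(252,300),.30),onz(T,c2(450,310),.325))
for a,b in [((420,205),(152,391)),((488,440),(152,391)),((450,225),(330,353)),((420,205),(330,353)),((505,417),(170,433)),((450,225),(320,400))]:
  print('strip',tri(T,c2(*a),S,c3(*b)))
E
```

```text
handle corners [ 0.5676 -0.2335  0.056 ]
handle corners [ 0.5468 -0.2338  0.056 ]
handle corners [ 0.5595 -0.3631  0.056 ]
handle corners [ 0.5377 -0.3619  0.056 ]
centre [ 0.5529 -0.2981  0.056 ]
len 0.12916407532102536 dir [0.0666 0.9978 0.    ] w 0.020862534528585552
hook [ 0.5615 -0.1641  0.045 ]
hook [ 0.6075 -0.1657  0.045 ]
hook [ 0.6072 -0.1788  0.045 ]
cradle [ 0.5911 -0.2327  0.006 ]
cradle [ 0.587 -0.364  0.006]
cradle [ 0.5181 -0.3611  0.006 ]
cradle [ 0.5223 -0.2312  0.006 ]
shelf
[0.6307 0.0953 0.401 ] [0.4055 0.0231 0.401 ] 0.2364806610912186
[0.5174 0.4466 0.401 ] 0.36917602090413
postbase [0.3524 0.2112 0.    ]
postbase [0.5618 0.2801 0.    ]
shelf side [0.4098 0.0171 0.401 ]
shelf side [0.6247 0.0772 0.401 ]
shelf side [0.2956 0.3617 0.401 ]
xdir(bay) [0.9522 0.3053 0.    ] 17.77834222200223
ring from top/side (array([0.4762, 0.1865, 0.2768]), np.float64(0.002337725050990155))
ring side z [0.4734 0.1779 0.3   ] [0.4711 0.1972 0.325 ]
strip (array([0.4586, 0.2593, 0.1732]), np.float64(0.17324225749343428))
strip (array([0.3757, 0.2131, 0.1874]), np.float64(0.0006917877378692682))
strip (array([0.5359, 0.2409, 0.2034]), np.float64(0.013679534331387192))
strip (array([0.5439, 0.2706, 0.1846]), np.float64(0.0002199840117006541))
strip (array([0.3882, 0.2163, 0.1374]), np.float64(0.000558914969636104))
strip (array([0.5321, 0.2644, 0.1356]), np.float64(0.0018710209774392994))
```

>>> jog_arm:
  rows:
    - {"dy":-4.1,"hand":1}
    - {"dy":-4.1}
    - {"dy":-4.1,"dx":0.5}
    - {"dy":-4.1,"dx":0.5}
    - {"dy":-4.1,"dx":0.5}

```text
invalid input at $.rows[0]: expected keys hand, dx, dy, dz, ax, ay, az
```

```bash
cat >> h.py <<'E'
import json
def log():
    s=status.observe(); open('log.jsonl','a').write(json.dumps({k:np.array(v).tolist() for k,v in s.items()})+'\n')
    print(s['time_s'],'q',np.array(s['q']),'p',np.array(s['position']),'g',round(s['grip_width'],4),'f',np.array(s['ft_force']));return s
E
python3 -c "
from h import *
print(log()['tool_rot'])"
```

```text
0.15 q [ 61.9195  21.8329  74.3727   0.0002  83.8573 -12.3359] p [0.1491 0.5292 0.2309] g 0.0857 f [0.666  0.2054 0.47  ]
[[ 0.9625 -0.0005  0.2713]
 [-0.2713 -0.001   0.9625]
 [-0.0002 -1.     -0.0011]]
```

>>> jog_arm:
  rows:
    - {"hand":1,"dx":0,"dy":-4.1,"dz":0,"ax":0,"ay":0,"az":0}
    - {"hand":1,"dx":0,"dy":-4.1,"dz":0,"ax":0,"ay":0,"az":0}
    - {"hand":1,"dx":0,"dy":-4.1,"dz":0,"ax":0,"ay":0,"az":0}
    - {"hand":1,"dx":0,"dy":-4.1,"dz":0,"ax":0,"ay":0,"az":0}
    - {"hand":1,"dx":0,"dy":-4.1,"dz":0,"ax":0,"ay":0,"az":0}

```text
time_s: 0.57
position: [0.1489, 0.5287, 0.4383]
tool_rot: [[0.962, -0.0, 0.271], [-0.271, -0.0, 0.962], [-0.0, -1.0, -0.0]]
ft_force: [-0.7, -0.0, 0.1]
grip_width: 0.0854
```

```bash
python3 -c "
from h import *
print(log()['tool_rot'])"
```

```text
0.5667 q [ 61.9228  19.0903  45.3922   0.0005 115.5275 -12.3352] p [0.1489 0.5287 0.4383] g 0.0854 f [-0.6785 -0.0338  0.0631]
[[ 0.9625 -0.0001  0.2713]
 [-0.2713 -0.0002  0.9625]
 [-0.     -1.     -0.0002]]
```

>>> jog_arm:
  rows:
    - {"hand":1,"dx":2.2,"dy":-2.4,"dz":-2.2,"ax":0,"ay":0,"az":0}
    - {"hand":1,"dx":2.2,"dy":-2.4,"dz":-2.2,"ax":0,"ay":0,"az":0}
    - {"hand":1,"dx":2.2,"dy":-2.4,"dz":-2.2,"ax":0,"ay":0,"az":0}
    - {"hand":1,"dx":2.2,"dy":-2.4,"dz":-2.2,"ax":0,"ay":0,"az":0}
    - {"hand":1,"dx":2.2,"dy":-2.4,"dz":-2.2,"ax":0,"ay":0,"az":0}

```text
time_s: 0.98
position: [0.2254, 0.3922, 0.5574]
tool_rot: [[0.963, -0.0, 0.271], [-0.271, -0.0, 0.963], [-0.0, -1.0, -0.0]]
ft_force: [0.1, 0.3, 0.6]
grip_width: 0.0852
```

```bash
python3 -c "
from h import *
print(log()['tool_rot'])"
```

```text
0.9833 q [ 45.0575  11.5339  36.4039  -0.0021 132.0736 -29.2255] p [0.2254 0.3922 0.5574] g 0.0852 f [0.0797 0.3409 0.6314]
[[ 0.9626 -0.0001  0.2709]
 [-0.2709 -0.0002  0.9626]
 [-0.0001 -1.     -0.0002]]
```

>>> jog_arm:
  rows:
    - {"hand":1,"dx":2.9,"dy":0,"dz":-2.9,"ax":7,"ay":0,"az":0}
    - {"hand":1,"dx":2.9,"dy":0,"dz":-2.9,"ax":7,"ay":0,"az":0}
    - {"hand":1,"dx":2.9,"dy":0,"dz":-2.9,"ax":0,"ay":0,"az":0}
    - {"hand":1,"dx":2.9,"dy":0,"dz":-2.9,"ax":0,"ay":0,"az":0}
    - {"hand":1,"dx":2.9,"dy":0,"dz":-2.9,"ax":0,"ay":0,"az":0}

```text
time_s: 1.4
position: [0.3231, 0.2211, 0.534]
tool_rot: [[0.963, 0.059, 0.264], [-0.27, 0.213, 0.939], [-0.001, -0.975, 0.221]]
ft_force: [1.5, 1.8, -1.1]
grip_width: 0.0852
```

```bash
python3 -c "
from h import *
print(log()['tool_rot'])"
```

```text
1.4 q [  8.7266  -1.7479  56.5229  13.3803 119.2465 -58.4142] p [0.3231 0.2211 0.534 ] g 0.0852 f [ 1.4673  1.8362 -1.131 ]
[[ 0.9628  0.0588  0.2638]
 [-0.2703  0.2133  0.9388]
 [-0.0011 -0.9752  0.2213]]
```

```bash
cat > kin.py <<'E'
import numpy as np, json
from scipy.spatial.transform import Rotation as Ro
from scipy.optimize import least_squares
def rot(ax,d): return Ro.from_rotvec(np.array(ax)*np.radians(d)).as_matrix()
X,Y,Z=[1,0,0],[0,1,0],[0,0,1]
def fk(q,p):
    a1,d1,L2,L3,e,lat,t=p[:7]
    R=rot(Z,q[0]); P=R@np.array([a1,lat,d1])
    R=R@rot(Y,q[1]); P=P+R@np.array([0,0,L2])
    R=R@rot(Y,q[2]); P=P+R@np.array([e,0,L3])
    R=R@rot(Z,S4*q[3]); R=R@rot(Y,q[4]); P=P+R@np.array([0,0,t])
    R=R@rot(Z,S6*q[5])@R60
    return P,R
S4,S6=1,1
# tool: y = wrist z ; R60 columns tool axes in flange
R60=np.eye(3)
def setup():
    global S4,S6,R60
    D=[json.loads(l) for l in open('log.jsonl')]
    best=None
    for S4 in (1,-1):
      for S6 in (1,-1):
        R60=np.eye(3); R60=(fk(D[0]['q'],[0]*7)[1]).T@np.array(D[0]['tool_rot'])
        err=sum(np.linalg.norm(fk(d['q'],[0]*7)[1]-np.array(d['tool_rot'])) for d in D)
        if best is None or err<best[0]: best=(err,S4,S6,R60)
    err,S4,S6,R60=best
    f=lambda p:np.concatenate([fk(d['q'],p)[0]-d['position'] for d in D])
    r=least_squares(lambda p:np.r_[f(p),1e-4*(p-[0,.2,.4,.4,0,.117,.25])],[0,.2,.4,.4,0,.117,.25])
    return r.x,err,np.abs(f(r.x)).max()
def ik(P,R,p,q0):
    lo=np.array([-178.18,-50.72,12.68,-81.47,9.98,-165.26]);hi=np.array([178.18,133.34,142.11,261.47,163.14,165.26])
    def f(q):
        A,B=fk(q,p); return np.r_[(A-P)*5,(B-R).ravel()]
    r=least_squares(f,np.clip(q0,lo+.1,hi-.1),bounds=(lo,hi),x_scale=30)
    return r.x,np.linalg.norm(r.fun)
E
python3 - <<'E'
import kin,numpy as np
np.set_printoptions(precision=4,suppress=True)
print(kin.setup(),kin.S4,kin.S6,kin.R60)
E
```

```text
(array([0.    , 0.1301, 0.5371, 0.3508, 0.103 , 0.1175, 0.2575]), np.float64(1.8957672382471354e-15), np.float64(6.59786086876224e-09)) 1 1 [[ 0. -0. -1.]
 [-1.  0.  0.]
 [ 0.  1. -0.]]
```

```bash
wc -l log.jsonl; cut -c1-80 log.jsonl
```

```text
4 log.jsonl
{"time_s": 0.15, "q": [61.919531780209866, 21.83293058126406, 74.37266058017111,
{"time_s": 0.5667, "q": [61.92275376097124, 19.090293655155833, 45.3922122749862
{"time_s": 0.9833, "q": [45.05752982473325, 11.533910526084423, 36.4038786413371
{"time_s": 1.4, "q": [8.726569891052666, -1.747893510963391, 56.522852205152965,
```

```bash
cat > plan.py <<'E'
import kin,numpy as np
from kin import rot,X,Y,Z
np.set_printoptions(precision=3,suppress=True)
p,_,_=kin.setup()
TG=.0187
th=np.radians(18.2)
bx=np.array([np.cos(th),np.sin(th),0]);by=np.array([-np.sin(th),np.cos(th),0]);bz=np.array([0,0,1.])
O=np.array([.459,.242,0])
def polepose(c,xdir,leg): # handle frame
    x=xdir/np.linalg.norm(xdir); y=-leg/np.linalg.norm(leg); y-=x*(x@y); y/=np.linalg.norm(y)
    return np.array(c),np.stack([x,y,np.cross(x,y)],1)
def tool(c,R,s): # s=+1: tool x=+pole x. tool y=-pole z
    tx=s*R[:,0]; ty=-R[:,2]; tz=np.cross(tx,ty)
    return c+ty*TG,np.stack([tx,ty,tz],1)
def hookpose(hook,tilt,yaw=0,s=1):
    t=np.radians(tilt); x=by*np.cos(t)+bz*np.sin(t); leg=bx
    c,R=polepose([0,0,0],x,leg)
    return hook-R@np.array([.135,-.0225,0]),R
def ringpos(a,r=.1344,ph=.2558): return O+np.array([0,0,.17])-by*r*np.sin(ph+a)+bz*r*np.cos(ph+a)
E
python3 - <<'E'
from plan import *
d=np.array([.0666,.9978,0]);leg=np.array([.9978,-.0666,0])
pick=polepose([.5529,-.2981,.045],d,leg)
for s in (1,-1):
  for name,(c,R) in [('pick',pick),('lift',(pick[0]+[0,0,.2],pick[1]))]+[(f'h{a} {t}',hookpose(ringpos(a),t)) for t in (35,40,45) for a in (0.1,.8,1.4)]+[('side',hookpose(ringpos(.1)-.07*bx,40))]:
    P,T=tool(c,R,s); out=[]
    for q0 in ([-20,30,80,0,80,-25],[-20,30,80,0,80,150],[-20,30,80,60,80,-60],[-20,30,80,100,80,60],[-20,30,80,-60,80,0],[-20,30,80,150,80,100]):
        q,e=kin.ik(P,T,p,q0)
        if e<1e-3 and not any(np.allclose(q,o,atol=1) for o in out): out.append(q)
    print(s,name,P,*out)
E
```

```text
1 pick [ 0.553 -0.298  0.026] [-39.113  40.959  76.23   -0.     62.811 144.706]
1 lift [ 0.553 -0.298  0.226] [-39.113  30.031  61.33    0.     88.64  144.706]
1 h0.1 35 [0.483 0.096 0.203] [-17.595  23.839  84.323  27.786  93.637 140.557]
1 h0.8 35 [0.505 0.029 0.143] [-23.467  30.541  83.775  25.372  90.584 132.905]
1 h1.4 35 [0.511 0.013 0.066] [-24.761  37.235  86.617  25.052  82.434 127.814]
1 h0.1 40 [0.481 0.104 0.195] [-18.427  25.584  85.52   31.172  94.7   138.698]
1 h0.8 40 [0.503 0.037 0.135] [-24.187  32.525  84.384  28.368  92.276 131.235]
1 h1.4 40 [0.508 0.021 0.057] [-25.456  39.46   86.672  27.846  84.647 125.937]
1 h0.1 45 [0.478 0.112 0.187] [-19.074  27.414  86.736  34.444  95.824 136.875]
1 h0.8 45 [0.5   0.046 0.128] [-24.747  34.561  85.035  31.255  93.996 129.645]
1 h1.4 45 [0.505 0.03  0.05 ] [-25.996  41.729  86.761  30.512  86.89  124.194]
1 side [0.414 0.082 0.195] [-23.607  20.004  95.217  28.687  93.511 132.501]
-1 pick [ 0.553 -0.298  0.026] [-39.113  40.959  76.23   -0.     62.811 -35.294]
-1 lift [ 0.553 -0.298  0.226] [-39.113  30.031  61.33   -0.     88.64  -35.294]
-1 h0.1 35 [0.483 0.096 0.203] [-17.595  23.839  84.323  27.786  93.637 -39.443]
-1 h0.8 35 [0.505 0.029 0.143] [-23.467  30.541  83.775  25.372  90.584 -47.095]
-1 h1.4 35 [0.511 0.013 0.066] [-24.761  37.235  86.617  25.052  82.434 -52.186]
-1 h0.1 40 [0.481 0.104 0.195] [-18.427  25.584  85.52   31.172  94.7   -41.302]
-1 h0.8 40 [0.503 0.037 0.135] [-24.187  32.525  84.384  28.368  92.276 -48.765]
-1 h1.4 40 [0.508 0.021 0.057] [-25.456  39.46   86.672  27.846  84.647 -54.063]
-1 h0.1 45 [0.478 0.112 0.187] [-19.074  27.414  86.736  34.444  95.824 -43.125]
-1 h0.8 45 [0.5   0.046 0.128] [-24.747  34.561  85.035  31.255  93.996 -50.355]
-1 h1.4 45 [0.505 0.03  0.05 ] [-25.996  41.729  86.761  30.512  86.89  -55.806]
-1 side [0.414 0.082 0.195] [-23.607  20.004  95.217  28.687  93.511 -47.499]
```

```bash
cat > rows.py <<'E'
import numpy as np, json
from scipy.spatial.transform import Rotation as Ro
def rows(P0,R0,wps,hand,nd=2,pr=True):
    """wps: list of (P,R or None rotvec world axis total,n) linear interpolation; returns rows"""
    out=[];P,R=np.array(P0,float),np.array(R0,float)
    for (P1,rv,n) in wps:
        # rv: rotation vector world-frame total turn from segment start (deg)
        Ps,Rs=P.copy(),R.copy()
        for k in range(1,n+1):
            Pt=Ps+(np.array(P1)-Ps)*k/n
            Rt=Ro.from_rotvec(np.radians(rv)*k/n).as_matrix()@Rs
            d=np.round(R.T@(Pt-P)*100,nd); w=np.round(np.degrees(Ro.from_matrix(R.T@Rt).as_rotvec()),1)
            out.append(dict(hand=hand,dx=d[0],dy=d[1],dz=d[2],ax=w[0],ay=w[1],az=w[2]))
            P=P+R@d/100; R=R@Ro.from_rotvec(np.radians(w)).as_matrix()
    if pr:
        for i in range(0,len(out),5):
            print(json.dumps([{k:float(v)+0 for k,v in r.items()} for r in out[i:i+5]]))
    m=max(np.linalg.norm([r['dx'],r['dy'],r['dz']]) for r in out);w=max(np.linalg.norm([r['ax'],r['ay'],r['az']]) for r in out)
    print('max step',m,'max turn',w,'end',P.round(4),'rot',R.round(3).tolist())
    return P,R
def turn(R0,R1): return np.degrees(Ro.from_matrix(np.array(R1)@np.array(R0).T).as_rotvec())
E
python3 - <<'E'
from h import *; from rows import *; from plan import *
s=status.observe();R0=np.array(s['tool_rot']);P0=np.array(s['position'])
d=np.array([.0666,.9978,0]);leg=np.array([.9978,-.0666,0])
P,T=tool(*polepose([.5529,-.2981,.045],d,leg),1)
# untilt segment
Rd=np.stack([[.9625,-.2713,0],[0,0,-1],[.2713*-1*-1,.9625,0]],1)
Rd=np.stack([[.9625,-.2713,0],[0,0,-1],np.cross([.9625,-.2713,0],[0,0,-1])],1)
hd0=np.degrees(np.arctan2(-.2713,.9625));hd1=np.degrees(np.arctan2(d[1],d[0]));tot=hd1-360-hd0;print(tot)
n=36
rows(P0,R0,[([.36,.14,.54],turn(R0,Rd),2),([.50,-.15,.45],[0,0,tot*22/38],22),([P[0],P[1],.16],[0,0,tot*16/38],16)],1)
E
```

```text
-258.0770894453537
[{"hand": 1.0, "dx": 2.87, "dy": -1.05, "dz": -3.25, "ax": -6.4, "ay": 0.0, "az": 0.0}, {"hand": 1.0, "dx": 2.87, "dy": -0.68, "dz": -3.35, "ax": -6.4, "ay": 0.1, "az": -0.1}, {"hand": 1.0, "dx": 0.97, "dy": 0.41, "dz": -1.1, "ax": 0.0, "ay": 6.8, "az": 0.0}, {"hand": 1.0, "dx": 1.09, "dy": 0.41, "dz": -0.97, "ax": 0.0, "ay": 6.8, "az": 0.0}, {"hand": 1.0, "dx": 1.21, "dy": 0.41, "dz": -0.83, "ax": 0.0, "ay": 6.8, "az": 0.0}]
[{"hand": 1.0, "dx": 1.29, "dy": 0.41, "dz": -0.69, "ax": 0.0, "ay": 6.8, "az": 0.0}, {"hand": 1.0, "dx": 1.36, "dy": 0.41, "dz": -0.53, "ax": 0.0, "ay": 6.8, "az": 0.0}, {"hand": 1.0, "dx": 1.42, "dy": 0.41, "dz": -0.37, "ax": 0.0, "ay": 6.7, "az": 0.0}, {"hand": 1.0, "dx": 1.45, "dy": 0.41, "dz": -0.19, "ax": 0.0, "ay": 6.8, "az": 0.0}, {"hand": 1.0, "dx": 1.46, "dy": 0.41, "dz": -0.03, "ax": 0.0, "ay": 6.8, "az": 0.0}]
[{"hand": 1.0, "dx": 1.46, "dy": 0.41, "dz": 0.15, "ax": 0.0, "ay": 6.8, "az": 0.0}, {"hand": 1.0, "dx": 1.43, "dy": 0.41, "dz": 0.32, "ax": 0.0, "ay": 6.8, "az": 0.0}, {"hand": 1.0, "dx": 1.38, "dy": 0.41, "dz": 0.49, "ax": 
[... 1765 characters left out ...]
, "ax": 0.0, "ay": 6.8, "az": 0.0}, {"hand": 1.0, "dx": -0.94, "dy": 1.81, "dz": 0.29, "ax": 0.0, "ay": 6.8, "az": 0.0}]
[{"hand": 1.0, "dx": -0.97, "dy": 1.81, "dz": 0.18, "ax": 0.0, "ay": 6.8, "az": 0.0}, {"hand": 1.0, "dx": -0.98, "dy": 1.81, "dz": 0.06, "ax": 0.0, "ay": 6.8, "az": 0.0}, {"hand": 1.0, "dx": -0.99, "dy": 1.81, "dz": -0.05, "ax": 0.0, "ay": 6.8, "az": 0.0}, {"hand": 1.0, "dx": -0.97, "dy": 1.81, "dz": -0.17, "ax": 0.0, "ay": 6.8, "az": 0.0}, {"hand": 1.0, "dx": -0.94, "dy": 1.82, "dz": -0.28, "ax": 0.0, "ay": 6.8, "az": 0.0}]
max step 4.46338436615087 max turn 6.800735254367721 end [ 0.553 -0.298  0.16 ] rot [[0.068, -0.0, -0.998], [0.998, 0.001, 0.068], [0.001, -1.0, 0.0]]
```

>>> jog_arm:
  rows:
    - {"hand":1,"dx":2.6,"dy":-0.8,"dz":-2.8,"ax":-6.4,"ay":0,"az":0}
    - {"hand":1,"dx":2.6,"dy":0,"dz":-3.0,"ax":-6.4,"ay":0,"az":0}
    - {"hand":1,"dx":2.7,"dy":0.5,"dz":-3.1,"ax":0,"ay":0,"az":0}
    - {"hand":1,"dx":2.7,"dy":0.5,"dz":-3.1,"ax":0,"ay":0,"az":0}
    - {"hand":1,"dx":2.7,"dy":0.5,"dz":-3.1,"ax":0,"ay":0,"az":0}

```text
time_s: 1.82
position: [0.4107, 0.0391, 0.5168]
tool_rot: [[0.963, -0.002, 0.269], [-0.269, -0.0, 0.963], [-0.002, -1.0, -0.001]]
ft_force: [1.6, 1.6, 0.0]
grip_width: 0.0855
```

>>> jog_arm:
  rows:
    - {"hand":1,"dx":2.7,"dy":0.5,"dz":-3.1,"ax":0,"ay":0,"az":0}
    - {"hand":1,"dx":2.7,"dy":0.5,"dz":-3.1,"ax":0,"ay":0,"az":0}
    - {"hand":1,"dx":2.7,"dy":0.5,"dz":-3.1,"ax":0,"ay":0,"az":0}
    - {"hand":1,"dx":2.7,"dy":0.5,"dz":-3.1,"ax":0,"ay":0,"az":0}
    - {"hand":1,"dx":2.7,"dy":0.5,"dz":-3.1,"ax":0,"ay":0,"az":0}

```text
time_s: 2.23
position: [0.4986, -0.147, 0.4917]
tool_rot: [[0.963, -0.002, 0.271], [-0.271, -0.0, 0.963], [-0.002, -1.0, -0.001]]
ft_force: [1.5, 0.5, 0.4]
grip_width: 0.0854
```

>>> jog_arm:
  rows:
    - {"hand":1,"dx":0,"dy":0,"dz":0,"ax":0,"ay":7.1,"az":0}
    - {"hand":1,"dx":0,"dy":0,"dz":0,"ax":0,"ay":7.1,"az":0}
    - {"hand":1,"dx":0,"dy":0,"dz":0,"ax":0,"ay":7.1,"az":0}
    - {"hand":1,"dx":0,"dy":0,"dz":0,"ax":0,"ay":7.1,"az":0}
    - {"hand":1,"dx":0,"dy":0,"dz":0,"ax":0,"ay":7.1,"az":0}

```text
time_s: 2.65
position: [0.4983, -0.145, 0.4918]
tool_rot: [[0.622, -0.003, 0.783], [-0.783, -0.0, 0.622], [-0.002, -1.0, -0.002]]
ft_force: [0.2, -0.5, 0.2]
grip_width: 0.0856
```

>>> jog_arm:
  rows:
    - {"hand":1,"dx":0,"dy":0,"dz":0,"ax":0,"ay":7.1,"az":0}
    - {"hand":1,"dx":0,"dy":0,"dz":0,"ax":0,"ay":7.1,"az":0}
    - {"hand":1,"dx":0,"dy":0,"dz":0,"ax":0,"ay":7.1,"az":0}
    - {"hand":1,"dx":0,"dy":0,"dz":0,"ax":0,"ay":7.1,"az":0}
    - {"hand":1,"dx":0,"dy":0,"dz":0,"ax":0,"ay":7.1,"az":0}

```text
time_s: 3.07
position: [0.4983, -0.1449, 0.4919]
tool_rot: [[0.052, -0.003, 0.999], [-0.999, -0.0, 0.052], [-0.0, -1.0, -0.003]]
ft_force: [-0.6, -0.9, -0.1]
grip_width: 0.0855
```

>>> jog_arm:
  rows:
    - {"hand":1,"dx":0,"dy":0,"dz":0,"ax":0,"ay":7.1,"az":0}
    - {"hand":1,"dx":0,"dy":0,"dz":0,"ax":0,"ay":7.1,"az":0}
    - {"hand":1,"dx":0,"dy":0,"dz":0,"ax":0,"ay":7.1,"az":0}
    - {"hand":1,"dx":0,"dy":0,"dz":0,"ax":0,"ay":7.1,"az":0}
    - {"hand":1,"dx":0,"dy":0,"dz":0,"ax":0,"ay":7.1,"az":0}

```text
time_s: 3.48
position: [0.4983, -0.1449, 0.4919]
tool_rot: [[-0.538, -0.003, 0.843], [-0.843, -0.0, -0.538], [0.001, -1.0, -0.002]]
ft_force: [0.5, -0.7, 0.0]
grip_width: 0.0851
```

>>> jog_arm:
  rows:
    - {"hand":1,"dx":0,"dy":0,"dz":0,"ax":0,"ay":7.1,"az":0}
    - {"hand":1,"dx":0,"dy":0,"dz":0,"ax":0,"ay":7.1,"az":0}
    - {"hand":1,"dx":0,"dy":0,"dz":0,"ax":0,"ay":7.1,"az":0}
    - {"hand":1,"dx":0,"dy":0,"dz":0,"ax":0,"ay":7.1,"az":0}
    - {"hand":1,"dx":0,"dy":0,"dz":0,"ax":0,"ay":7.1,"az":0}

```text
time_s: 3.9
position: [0.4983, -0.1449, 0.4919]
tool_rot: [[-0.927, -0.003, 0.374], [-0.374, -0.0, -0.927], [0.002, -1.0, -0.001]]
ft_force: [0.2, 0.2, 0.3]
grip_width: 0.0853
```

>>> jog_arm:
  rows:
    - {"hand":1,"dx":0,"dy":0,"dz":0,"ax":0,"ay":7.1,"az":0}
    - {"hand":1,"dx":0,"dy":0,"dz":0,"ax":0,"ay":7.1,"az":0}
    - {"hand":1,"dx":0,"dy":0,"dz":0,"ax":0,"ay":7.1,"az":0}
    - {"hand":1,"dx":0,"dy":0,"dz":0,"ax":0,"ay":7.1,"az":0}
    - {"hand":1,"dx":0,"dy":0,"dz":0,"ax":0,"ay":7.1,"az":0}

```text
time_s: 4.32
position: [0.4983, -0.1449, 0.4919]
tool_rot: [[-0.972, -0.003, -0.234], [0.234, -0.0, -0.972], [0.002, -1.0, 0.001]]
ft_force: [-0.3, 0.2, -0.2]
grip_width: 0.0858
```

>>> jog_arm:
  rows:
    - {"hand":1,"dx":0,"dy":0,"dz":0,"ax":0,"ay":7.1,"az":0}
    - {"hand":1,"dx":0,"dy":0,"dz":0,"ax":0,"ay":7.1,"az":0}
    - {"hand":1,"dx":0,"dy":0,"dz":0,"ax":0,"ay":7.1,"az":0}
    - {"hand":1,"dx":0,"dy":0,"dz":0,"ax":0,"ay":7.1,"az":0}
    - {"hand":1,"dx":0,"dy":0,"dz":0,"ax":0,"ay":7.1,"az":0}

```text
time_s: 4.73
position: [0.4983, -0.1449, 0.4919]
tool_rot: [[-0.656, -0.003, -0.755], [0.755, -0.0, -0.656], [0.002, -1.0, 0.002]]
ft_force: [-0.1, -0.2, -0.6]
grip_width: 0.0854
```

>>> jog_arm:
  rows:
    - {"hand":1,"dx":0,"dy":0,"dz":0,"ax":0,"ay":7.1,"az":0}
    - {"hand":1,"dx":0,"dy":0,"dz":0,"ax":0,"ay":7.1,"az":0}
    - {"hand":1,"dx":0,"dy":0,"dz":0,"ax":0,"ay":7.1,"az":0}
    - {"hand":1,"dx":0,"dy":0,"dz":0,"ax":0,"ay":7.1,"az":0}
    - {"hand":1,"dx":0,"dy":0,"dz":0,"ax":0,"ay":7.1,"az":0}

```text
time_s: 5.15
position: [0.4983, -0.1449, 0.4919]
tool_rot: [[-0.095, -0.003, -0.995], [0.995, -0.0, -0.095], [0.0, -1.0, 0.003]]
ft_force: [0.3, 0.3, -0.4]
grip_width: 0.0852
```

```bash
python3 -c "
from h import *
print(log()['tool_rot'])
im=imaging.get_image('wrist');cv2.imwrite('pics/w1.png',im[:,:,::-1])"
```

```text
5.15 q [-29.2615  16.8867  40.0054  -0.0931 123.2367 145.2156] p [ 0.4983 -0.1449  0.4919] g 0.0852 f [ 0.2664  0.2581 -0.4453]
[[-0.0954 -0.0026 -0.9954]
 [ 0.9954 -0.0001 -0.0954]
 [ 0.0002 -1.      0.0026]]
```

>>> jog_arm:
  rows:
    - {"hand":1,"dx":0,"dy":3,"dz":0,"ax":0,"ay":3,"az":0}
    - {"hand":1,"dx":0,"dy":3,"dz":0,"ax":0,"ay":3,"az":0}
    - {"hand":1,"dx":-2,"dy":3,"dz":0,"ax":0,"ay":2,"az":0}
    - {"hand":1,"dx":-2,"dy":3,"dz":0,"ax":0,"ay":0,"az":0}
    - {"hand":1,"dx":0,"dy":0,"dz":0,"ax":0,"ay":0,"az":0}

```text
time_s: 5.62
position: [0.4958, -0.1865, 0.3658]
tool_rot: [[0.038, -0.012, -0.999], [0.999, 0.005, 0.037], [0.005, -1.0, 0.012]]
ft_force: [-0.3, -0.6, -0.8]
grip_width: 0.0856
```

```bash
python3 -c "
from h import *
s=log();print(s['tool_rot'])
im=imaging.get_image('wrist');np.save('w2.npy',im);cv2.imwrite('pics/w2.png',im[:,:,::-1])"
```

```text
5.6167 q [-33.3693  16.7668  60.1689  -0.1294 103.7893 148.7483] p [ 0.4958 -0.1865  0.3658] g 0.0856 f [-0.2834 -0.6233 -0.8315]
[[ 0.0375 -0.0118 -0.9992]
 [ 0.9993  0.0051  0.0374]
 [ 0.0047 -0.9999  0.012 ]]
```

View pics/w2.png

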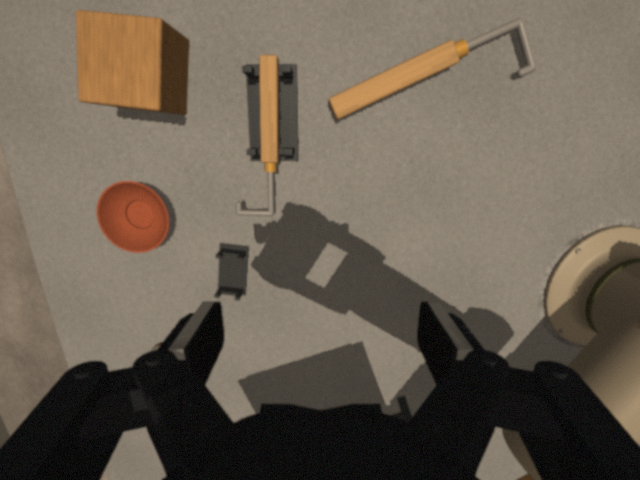

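```bash
python3 - <<'E'
from h import *
im=np.load('w2.npy')
s=status.observe();W=cam('wrist',s)
cv2.imwrite('pics/w2c.png',cv2.resize(im[40:230,220:320,::-1],None,fx=3.1,fy=3.1,interpolation=cv2.INTER_CUBIC))
print(proj(W,[[.5529,-.2981,.056],[.5546,-.2973,.006],[.562,-.1634,.045]]))
hsv=cv2.cvtColor(im,cv2.COLOR_RGB2HSV)
m=cv2.inRange(hsv,(8,110,120),(30,255,255));m[:, :230]=0;m[:,310:]=0;m[175:]=0
c=max(cv2.findContours(m,0,1)[0],key=cv2.contourArea);print(cv2.boundingRect(c),cv2.minAreaRect(c))
E
```

```text
[[270.8914 109.7711]
 [274.4441 113.2034]
 [272.8369 211.6717]]
(259, 55, 19, 117) ((268.0, 113.0), (116.0, 18.0), 90.0)
```

View pics/w2c.png

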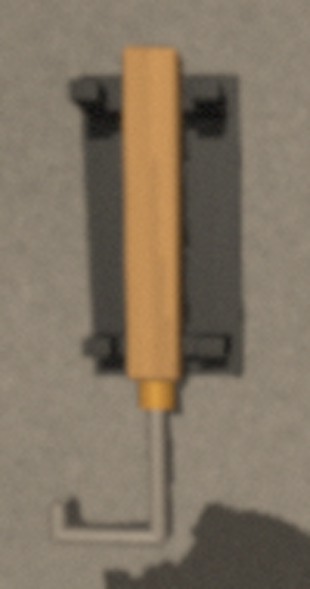

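>>> jog_arm:
  rows:
    - {"hand":1,"dx":-2,"dy":3,"dz":-1.2,"ax":-0.7,"ay":1.7,"az":0.3}
    - {"hand":1,"dx":-2.2,"dy":3,"dz":-1.3,"ax":0,"ay":0,"az":0}
    - {"hand":1,"dx":-2.3,"dy":3,"dz":-1.3,"ax":0,"ay":0,"az":0}
    - {"hand":1,"dx":-2.3,"dy":3,"dz":-1.3,"ax":0,"ay":0,"az":0}
    - {"hand":1,"dx":-2.3,"dy":3,"dz":-1.3,"ax":0,"ay":0,"az":0}

```text
time_s: 6.08
position: [0.5566, -0.3012, 0.2238]
tool_rot: [[0.065, 0.013, -0.998], [0.998, -0.008, 0.065], [-0.007, -1.0, -0.013]]
ft_force: [0.5, -0.5, 1.0]
grip_width: 0.0858
```

>>> jog_arm:
  rows:
    - {"hand":1,"dx":0,"dy":3.5,"dz":0,"ax":0,"ay":0,"az":0}
    - {"hand":1,"dx":0,"dy":3,"dz":0,"ax":0,"ay":0,"az":0}
    - {"hand":1,"dx":0,"dy":2,"dz":0,"ax":0,"ay":0,"az":0}
    - {"hand":1,"dx":0,"dy":1,"dz":0,"ax":0,"ay":0,"az":0}
    - {"hand":1,"dx":0,"dy":0,"dz":0,"ax":0,"ay":0,"az":0}

```text
time_s: 6.5
position: [0.5565, -0.3005, 0.1274]
tool_rot: [[0.066, 0.009, -0.998], [0.998, -0.005, 0.066], [-0.004, -1.0, -0.009]]
ft_force: [0.1, 0.2, -1.0]
grip_width: 0.085
```

```bash
python3 -c "
from h import *
s=log();print(s['tool_rot'])
im=imaging.get_image('wrist');np.save('w3.npy',im);cv2.imwrite('pics/w3.png',im[:,:,::-1])
W=cam('wrist',s);print(proj(W,[[.554,-.2985,.056],[.5546,-.2973,.006]]))
"
```

```text
6.5 q [-39.1133  34.5878  69.8769   0.0886  74.9744 144.6476] p [ 0.5565 -0.3005  0.1274] g 0.085 f [ 0.1305  0.2319 -1.012 ]
[[ 0.066   0.0085 -0.9978]
 [ 0.9978 -0.005   0.066 ]
 [-0.0044 -1.     -0.0089]]
[[325.0722 258.3484]
 [324.1705 239.177 ]]
```

View pics/w3.png

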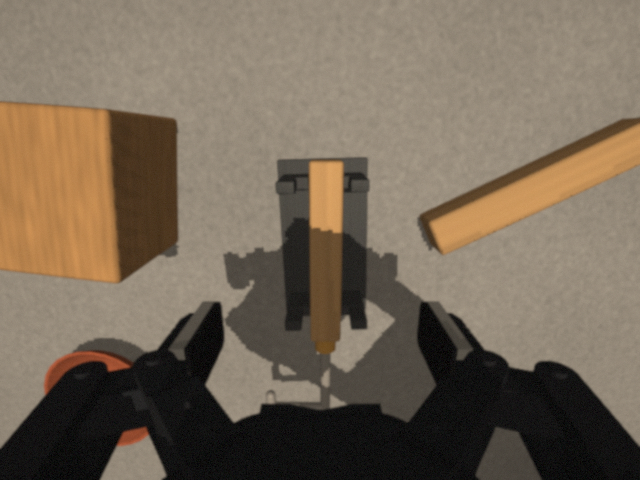

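>>> jog_arm:
  rows:
    - {"hand":1,"dx":0.1,"dy":2,"dz":0.2,"ax":0.5,"ay":0,"az":-0.3}
    - {"hand":1,"dx":0,"dy":2.5,"dz":0,"ax":0,"ay":0,"az":0}
    - {"hand":1,"dx":0,"dy":2.5,"dz":0,"ax":0,"ay":0,"az":0}
    - {"hand":1,"dx":0,"dy":2,"dz":0,"ax":0,"ay":0,"az":0}
    - {"hand":1,"dx":0,"dy":1,"dz":0,"ax":0,"ay":0,"az":0}

```text
time_s: 6.97
position: [0.5551, -0.3001, 0.0282]
tool_rot: [[0.067, 0.002, -0.998], [0.998, -0.001, 0.067], [-0.001, -1.0, -0.002]]
ft_force: [-1.1, -0.2, 0.2]
grip_width: 0.0854
```

>>> jog_arm:
  newtons: 100
  rows:
    - {"hand":0.5,"dx":0,"dy":0,"dz":0,"ax":0,"ay":0,"az":0}
    - {"hand":0,"dx":0,"dy":0,"dz":0,"ax":0,"ay":0,"az":0}
    - {"hand":0,"dx":0,"dy":0,"dz":0,"ax":0,"ay":0,"az":0}
    - {"hand":0,"dx":0,"dy":0,"dz":0,"ax":0,"ay":0,"az":0}
    - {"hand":0,"dx":0,"dy":0,"dz":0,"ax":0,"ay":0,"az":0}

```text
time_s: 7.38
position: [0.5551, -0.3004, 0.0295]
tool_rot: [[0.068, 0.003, -0.998], [0.998, -0.002, 0.068], [-0.002, -1.0, -0.003]]
ft_force: [0.5, 0.4, -0.6]
grip_width: 0.0256
```

```bash
python3 -c "
from h import *
s=log();print(s['tool_rot'])
im=imaging.get_image('wrist');np.save('w4.npy',im);cv2.imwrite('pics/w4.png',im[:,:,::-1])
"
```

```text
7.3833 q [-39.165   40.8929  75.6969   0.0409  63.1989 144.6886] p [ 0.5551 -0.3004  0.0295] g 0.0256 f [ 0.5098  0.4183 -0.6329]
[[ 0.0675  0.0033 -0.9977]
 [ 0.9977 -0.0018  0.0675]
 [-0.0016 -1.     -0.0034]]
```

View pics/w4.png

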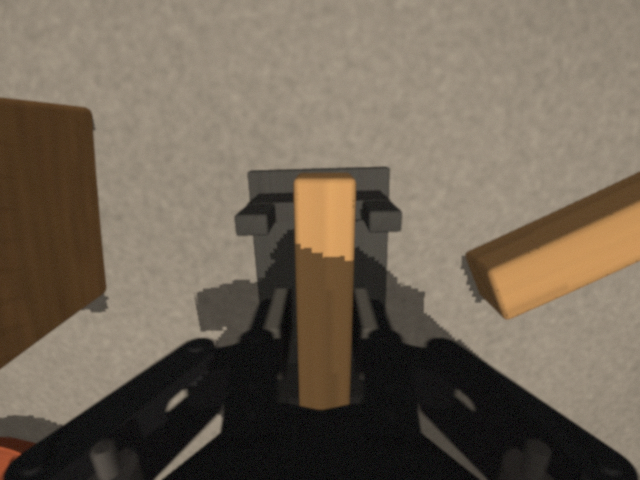

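>>> jog_arm:
  newtons: 100
  rows:
    - {"hand":0,"dx":0,"dy":0.2,"dz":0,"ax":0,"ay":0,"az":0}
    - {"hand":0,"dx":0,"dy":0,"dz":0,"ax":0,"ay":0,"az":0}
    - {"hand":0,"dx":0,"dy":0,"dz":0,"ax":0,"ay":0,"az":0}
    - {"hand":0,"dx":0,"dy":0,"dz":0,"ax":0,"ay":0,"az":0}
    - {"hand":0,"dx":0,"dy":0,"dz":0,"ax":0,"ay":0,"az":0}

```text
time_s: 7.85
position: [0.5552, -0.3005, 0.0296]
tool_rot: [[0.067, 0.004, -0.998], [0.998, -0.003, 0.067], [-0.003, -1.0, -0.004]]
ft_force: [-5.1, 3.8, 21.1]
grip_width: 0.0203
```

```bash
python3 -c "
from h import *
s=log();print(s['tool_rot'])
json.dump({k:np.array(s[k]).tolist() for k in ('position','tool_rot')},open('grasp.json','w'))
"
```

```text
7.85 q [-39.1564  40.8672  75.7332   0.0273  63.1122 144.6863] p [ 0.5552 -0.3005  0.0296] g 0.0203 f [-5.0654  3.8189 21.1281]
[[ 0.0672  0.0042 -0.9977]
 [ 0.9977 -0.0028  0.0672]
 [-0.0026 -1.     -0.0043]]
```

>>> jog_arm:
  rows:
    - {"hand":0,"dx":0,"dy":-1,"dz":0,"ax":0,"ay":0,"az":0}
    - {"hand":0,"dx":0,"dy":-2,"dz":0,"ax":0,"ay":0,"az":0}
    - {"hand":0,"dx":0,"dy":-3,"dz":0,"ax":0,"ay":0,"az":0}
    - {"hand":0,"dx":0,"dy":-3,"dz":0,"ax":0,"ay":0,"az":0}
    - {"hand":0,"dx":0,"dy":-3,"dz":0,"ax":0,"ay":0,"az":0}

```text
time_s: 8.27
position: [0.5542, -0.2999, 0.1478]
tool_rot: [[0.068, 0.001, -0.998], [0.998, -0.0, 0.068], [-0.0, -1.0, -0.001]]
ft_force: [0.4, -0.5, -1.5]
grip_width: 0.0201
```

```bash
python3 -c "
from h import *
s=log();print(s['tool_rot'])
im=imaging.get_image('wrist');np.save('w5.npy',im);cv2.imwrite('pics/w5.png',im[:,:,::-1])
im=imaging.get_image('side');np.save('s5.npy',im);cv2.imwrite('pics/s5.png',im[:,:,::-1])
"
```

```text
8.2667 q [-39.1754  33.5034  68.3092   0.0342  78.1189 144.6943] p [ 0.5542 -0.2999  0.1478] g 0.0201 f [ 0.4168 -0.5078 -1.484 ]
[[ 0.0676  0.0013 -0.9977]
 [ 0.9977 -0.0003  0.0676]
 [-0.0002 -1.     -0.0013]]
```

View pics/s5.png

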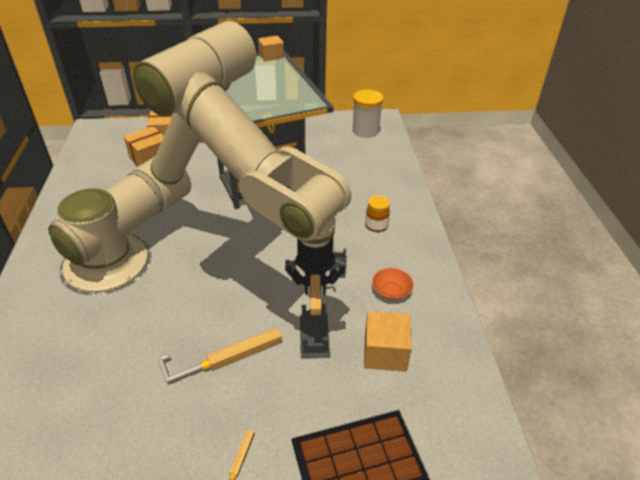

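```bash
cat >> plan.py <<'E'
C_T=np.array([.002,-.0155,0.]) # handle centre in tool
H_T=np.array([.137,-.0155,-.0225])
def tool_for_hook(hook,tilt,yaw=0):
    t=np.radians(tilt); y=np.radians(yaw)
    f=by*np.cos(y)-bx*np.sin(y); leg=bx*np.cos(y)+by*np.sin(y)
    x=f*np.cos(t)+bz*np.sin(t); tz=-leg; ty=np.cross(tz,x)
    R=np.stack([x,ty,tz],1)
    return hook-R@H_T,R
def chain(q):
    a1,d1,L2,L3,e,lat,t=p
    R=rot(Z,q[0]);P=R@np.array([a1,lat,d1]);pts=[P]
    R=R@rot(Y,q[1]);P=P+R@np.array([0,0,L2]);pts.append(P)
    R=R@rot(Y,q[2]);P1=P+R@np.array([e,0,0]);pts.append(P1);P=P1+R@np.array([0,0,L3]);pts.append(P)
    pts.append(kin.fk(q,p)[0]);return pts
def tobay(P): d=np.asarray(P)-O; return np.array([d@bx,-d@by,d[2]]) # x, out, z
def shelfdist(P):
    b=tobay(P); lo=np.array([-.12,-.18,.385]);hi=np.array([.12,.19,.401])
    return np.linalg.norm(b-np.clip(b,lo,hi))
def clear(q):
    pts=chain(q);o=[]
    for a,b in zip(pts[:-1],pts[1:]): o.append(min(shelfdist(a+(b-a)*k) for k in np.linspace(0,1,30)))
    return np.array(o)
E
python3 - <<'E'
from plan import *
q0=[-20,25,85,30,94,138]
for t in (35,40,45):
  for yaw in (-20,0,20):
    for nm,h in (('pre',ringpos(.1)-.07*bx),('in',ringpos(.1))):
      P,R=tool_for_hook(h,t,yaw);q,e=kin.ik(P,R,p,q0);print(t,yaw,nm,round(e,4),q,'clear',clear(q))
pts=chain(q);print(np.array([tobay(x) for x in pts]))
E
```

```text
35 -20 pre 0.0 [-29.006   9.959 105.432  30.896  83.435 143.975] clear [0.271 0.318 0.102 0.068]
35 -20 in 0.0 [-22.039  15.909  96.91   32.896  82.253 150.784] clear [0.251 0.278 0.069 0.054]
35 0 pre 0.0 [-23.054  18.045  93.603  25.578  92.829 134.397] clear [0.241 0.261 0.079 0.071]
35 0 in 0.0 [-17.906  23.874  83.982  27.682  94.045 140.438] clear [0.212 0.211 0.065 0.071]
35 20 pre 0.0 [-16.163  25.073  81.906  19.972 101.925 124.719] clear [0.206 0.2   0.061 0.067]
35 20 in 0.0 [-12.362  31.208  70.819  22.186 105.222 130.082] clear [0.169 0.141 0.052 0.067]
40 -20 pre 0.0 [-30.315  12.078 107.336  34.624  83.747 140.354] clear [0.263 0.31  0.108 0.082]
40 -20 in 0.0 [-23.216  17.707  98.739  37.129  82.472 147.223] clear [0.242 0.27  0.069 0.069]
40 0 pre 0.0 [-23.941  20.063  94.875  28.537  93.904 132.371] clear [0.231 0.251 0.077 0.085]
40 0 in 0.0 [-18.742  25.637  85.195  31.049  95.085 138.586] clear [0.203 0.202 0.058 0.085]
40 20 pre 0.0 [-16.748  27.024  82.681  22.334 103.715 123.818] clear [0.195 0.189 0.052 0.081]
40 20 in 0.0 [-12.93   32.961  71.52   24.955 107.038 129.458] clear [0.158 0.13  0.042 0.081]
45 -20 pre 0.0 [-31.335  14.431 109.194  38.2    84.185 136.738] clear [0.254 0.301 0.113 0.096]
45 -20 in 0.0 [-24.138  19.709 100.497  41.231  82.906 143.662] clear [0.233 0.261 0.071 0.084]
45 0 pre 0.0 [-24.628  22.179  96.172  31.371  95.005 130.384] clear [0.221 0.241 0.076 0.099]
45 0 in 0.0 [-19.392  27.485  86.426  34.303  96.184 136.77 ] clear [0.193 0.192 0.052 0.099]
45 20 pre 0.0 [-17.2    28.992  83.561  24.618 105.446 122.961] clear [0.183 0.177 0.043 0.095]
45 20 in 0.0 [-13.371  34.717  72.337  27.662 108.796 128.88 ] clear [0.147 0.119 0.032 0.095]
[[-0.45  -0.014  0.13 ]
 [-0.189  0.147  0.572]
 [-0.215  0.131  0.473]
 [ 0.071  0.306  0.37 ]
 [ 0.008  0.135  0.188]]
```

```bash
python3 - <<'E'
from plan import *; from h import *
s=status.observe();S=cam('side');q=s['q'];pts=chain(q)
im=np.load('s5.npy')[:,:,::-1].copy();im=cv2.resize(im,None,fx=1.25,fy=1.25)
px=proj(S,np.array(pts))
for a,b in zip(px[:-1],px[1:]): cv2.line(im,tuple(int(v*1.25) for v in a),tuple(int(v*1.25) for v in b),(0,0,255),1)
print(px, np.linalg.norm(np.array(pts)-S[3],axis=1))
h=np.array(s['position'])+np.array(s['tool_rot'])@H_T
cv2.imwrite('pics/s5o.png',im[:450])
cv2.imwrite('pics/w5c.png',np.load('w5.npy')[:,:,::-1])
T=cam('top');t=imaging.get_image('top');np.save('t5.npy',t);cv2.imwrite('pics/t5.png',t[:,:,::-1]);print('hook px pred',proj(T,h),proj(S,h))
E
```

```text
[[128.5837 202.666 ]
 [178.984   76.5287]
 [179.9673 119.3365]
 [314.8243 203.9234]
 [315.4296 294.4191]] [1.5744 1.1385 1.1982 1.0418 1.2183]
hook px pred [[331.0335 234.4089]] [[324.0534 247.5477]]
```

View pics/s5o.png

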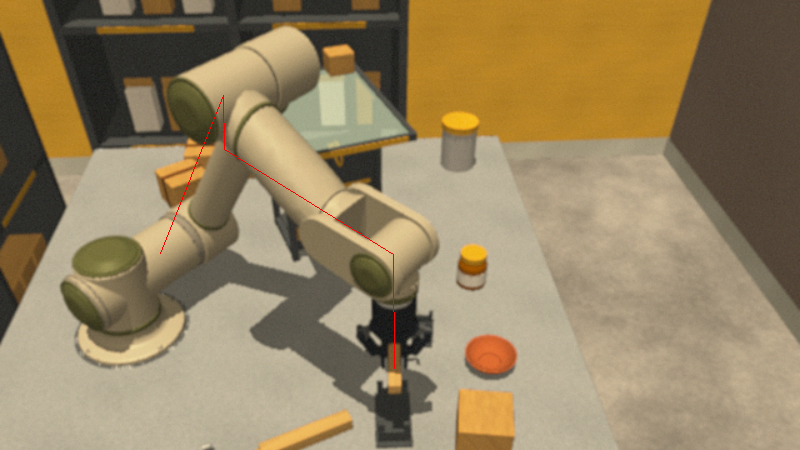

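View pics/t5.png

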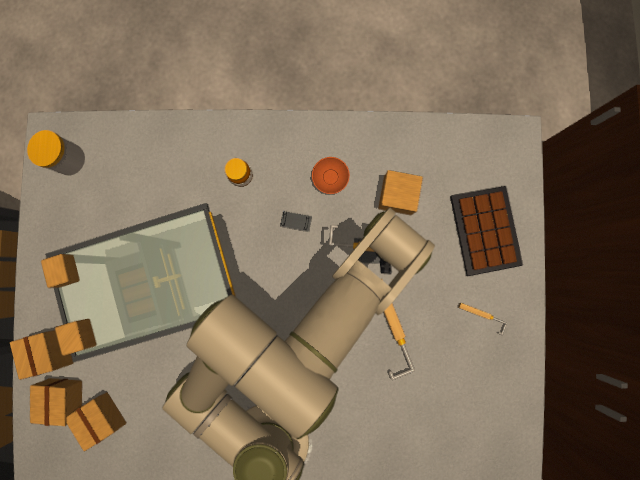

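```bash
python3 - <<'E'
from plan import *; from h import *
s=status.observe();T=cam('top');q=s['q'];pts=chain(q);print(np.array(pts), q)
im=np.load('t5.npy')[150:480,120:460,::-1].copy();im=cv2.resize(im,None,fx=1.8,fy=1.8)
px=(proj(T,np.array(pts))-[120,150])*1.8
for a,b in zip(px[:-1],px[1:]): cv2.line(im,tuple(int(v) for v in a),tuple(int(v) for v in b),(0,0,255),1)
cv2.imwrite('pics/t5o.png',im)
E
```

```text
[[ 0.0742  0.0911  0.1301]
 [ 0.3036 -0.0958  0.5783]
 [ 0.2874 -0.0826  0.4775]
 [ 0.5537 -0.2996  0.4063]
 [ 0.5551 -0.3006  0.1488]] [-39.1725  33.4321  68.2728   0.034   77.9151 144.6928]
```

View pics/t5o.png

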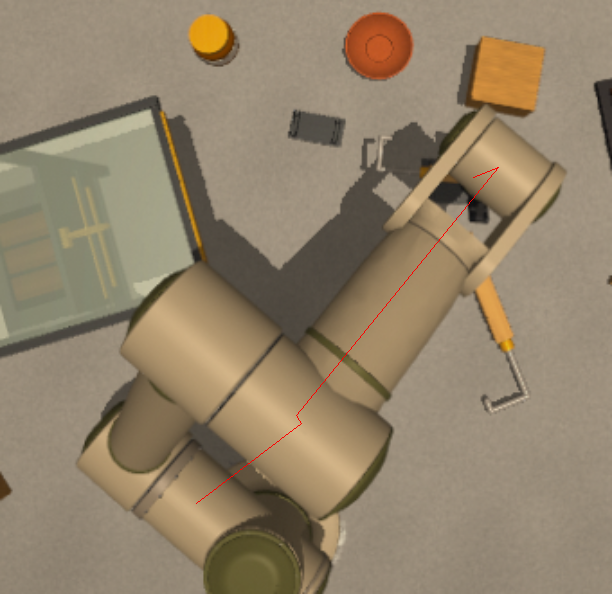

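```bash
python3 - <<'E'
from plan import *; from h import *
s=np.load('side0.npy')[:,:,::-1];t=np.load('top0.npy')[:,:,::-1]
a=cv2.resize(s[105:150,235:315],None,fx=8,fy=8,interpolation=cv2.INTER_CUBIC)
b=cv2.resize(t[235:325,140:200],None,fx=6.4,fy=6.4,interpolation=cv2.INTER_CUBIC)
cv2.imwrite('pics/r1.png',a);cv2.imwrite('pics/r2.png',b)
q0=[-20,25,85,30,94,138]
for off in (0,.03):
  for t_,yaw in ((40,0),(40,-15),(45,-15),(43,-20)):
    for nm,h in (('pre',ringpos(.1)-.07*bx),('in',ringpos(.1)),('end',ringpos(1.4))):
      import plan
      plan.H_T=np.array([.137+off,-.0155,-.0225])
      P,R=plan.tool_for_hook(h,t_,yaw);q,e=kin.ik(P,R,p,q0);pts=chain(q)
      print(off,t_,yaw,nm,round(e,4),q,'clear',clear(q)[2:],'lowest handle z',(P+R@[.002-.065+off,-.0155+.011,0])[2], 'wrist',tobay(pts[3]))
E
```

```text
0 40 0 pre 0.0 [-23.941   20.0626  94.8749  28.5374  93.9041 132.371 ] clear [0.077  0.0846] lowest handle z 0.1589982640473222 wrist [-0.0925  0.3073  0.3933]
0 40 0 in 0.0 [-18.7418  25.637   85.195   31.0493  95.0851 138.586 ] clear [0.0577 0.0846] lowest handle z 0.1589982640473222 wrist [-0.0225  0.3073  0.3933]
0 40 0 end 0.0 [-25.7192  39.4888  86.2993  27.6938  85.0495 125.909 ] clear [0.0799 0.2396] lowest handle z 0.021605248723390827 wrist [-0.0225  0.3944  0.2559]
0 40 -15 pre 0.0 [-28.8402  14.1744 104.2459  33.0943  86.2916 138.3379] clear [0.0999 0.0792] lowest handle z 0.1589982640473222 wrist [-0.1592  0.2926  0.3933]
0 40 -15 in 0.0 [-22.28    19.737   95.4176  35.5857  85.6806 145.0299] clear [0.0659 0.0745] lowest handle z 0.1589982640473222 wrist [-0.0892  0.2926  0.3933]
0 40 -15 end 0.0 [-29.7687  35.3333  96.9916  33.9211  75.0968 129.9317] clear [0.1041 0.2287] lowest handle z 0.021605248723390827 wrist [-0.0892  0.3797  0.2559]
0 45 -15 pre 0.0 [-29.7634  16.4599 105.9464  36.4518  86.8971 135.1859] clear [0.1041 0.0937] lowest handle z 0.14678274402857727 w
[... 2131 characters left out ...]
727 wrist [-0.0966  0.3203  0.349 ]
0.03 45 -15 end 0.0 [-32.4538  40.435   96.734   36.2717  76.2101 124.6666] clear [0.1199 0.2769] lowest handle z 0.009389728704645911 wrist [-0.0966  0.4074  0.2116]
0.03 43 -20 pre 0.0 [-33.8785  15.9509 109.5186  35.6457  82.565  134.1014] clear [0.1279 0.1194] lowest handle z 0.15153771212862824 wrist [-0.1894  0.309   0.3591]
0.03 43 -20 in 0.0 [-26.4613  20.9267 100.9441  38.7826  81.6921 141.2576] clear [0.0847 0.1066] lowest handle z 0.15153771212862824 wrist [-0.1194  0.309   0.3591]
0.03 43 -20 end 0.0 [-33.6789  38.0577 100.5682  37.5385  71.8958 126.1932] clear [0.1268 0.2627] lowest handle z 0.014144696804696866 wrist [-0.1194  0.3961  0.2217]
```

View pics/r1.png

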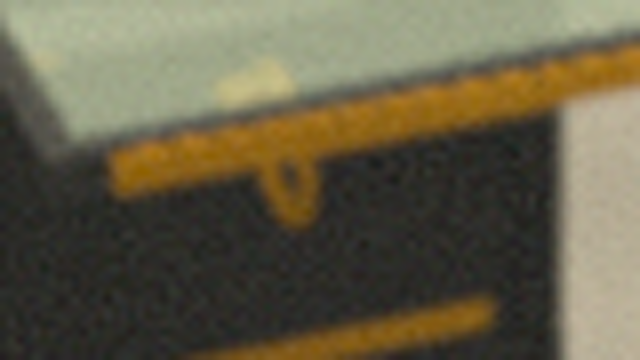

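View pics/r2.png

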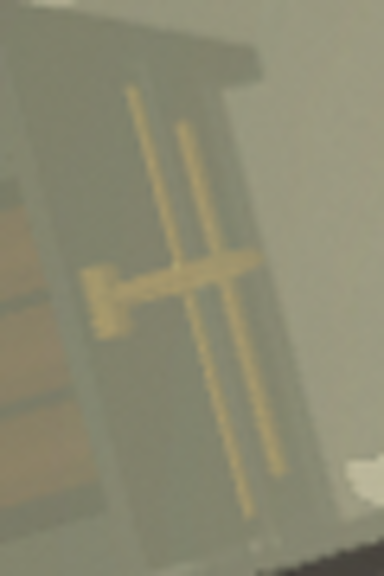

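```bash
python3 - <<'E'
from plan import *; from h import *
T=cam('top');S=cam('side')
def onplane(c,px,bxv=0):
    a,v=ray(c,px); n=bx; k=(bxv-(a-O)@n)/(v@n); return tobay(a+v*k)
print('side bottom of ring on x=0 plane',onplane(S,(272,132.2)), onplane(S,(270.6,127)))
P,e=tri(T,(180.4,274.4),S,(274.5,130));print('tip',P,e,tobay(P))
# top rays: param by z
for px in ((180.4,274.4),(156,281.5)):
  for z in (.25,.28,.30,.32): print(px,z,tobay(onz(T,px,z)))
# strips: r2 ends
for px in ((160.6,248.6),(178.8,316),(168.8,254),(183.7,309)):
  for z in (.137,.186): print(px,z,tobay(onz(T,px,z)))
E
```

```text
side bottom of ring on x=0 plane [-0.      0.0519  0.2732] [0.     0.0419 0.284 ]
tip [0.4811 0.1817 0.2864] 0.002635563603086096 [0.0021 0.0642 0.2864]
(180.4, 274.4) 0.25 [0.004  0.0527 0.25  ]
(180.4, 274.4) 0.28 [0.0015 0.0618 0.28  ]
(180.4, 274.4) 0.3 [-0.0003  0.0679  0.3   ]
(180.4, 274.4) 0.32 [-0.002   0.0739  0.32  ]
(156, 281.5) 0.25 [ 0.0051 -0.0097  0.25  ]
(156, 281.5) 0.28 [0.0025 0.0011 0.28  ]
(156, 281.5) 0.3 [0.0008 0.0083 0.3   ]
(156, 281.5) 0.32 [-0.001   0.0155  0.32  ]
(160.6, 248.6) 0.137 [ 0.095  -0.0143  0.137 ]
(160.6, 248.6) 0.186 [0.0876 0.0019 0.186 ]
(178.8, 316) 0.137 [-0.0897 -0.0165  0.137 ]
(178.8, 316) 0.186 [-0.0898 -0.0003  0.186 ]
(168.8, 254) 0.137 [0.0747 0.0032 0.137 ]
(168.8, 254) 0.186 [0.068  0.0187 0.186 ]
(183.7, 309) 0.137 [-0.0759  0.0013  0.137 ]
(183.7, 309) 0.186 [-0.0765  0.0169  0.186 ]
```

>>> jog_arm:
  rows:
    - {"hand":0,"dx":0,"dy":3,"dz":0,"ax":0,"ay":0,"az":0}
    - {"hand":0,"dx":0,"dy":3,"dz":0,"ax":0,"ay":0,"az":0}
    - {"hand":0,"dx":0,"dy":3,"dz":0,"ax":0,"ay":0,"az":0}
    - {"hand":0,"dx":0,"dy":2,"dz":0,"ax":0,"ay":0,"az":0}
    - {"hand":0,"dx":0,"dy":0.7,"dz":0,"ax":0,"ay":0,"az":0}

```text
time_s: 8.83
position: [0.5529, -0.2986, 0.0284]
tool_rot: [[0.067, -0.004, -0.998], [0.998, 0.003, 0.067], [0.003, -1.0, 0.004]]
ft_force: [-21.7, 16.3, 66.0]
grip_width: 0.0203
```

>>> jog_arm:
  rows:
    - {"hand":0.5,"dx":0,"dy":0,"dz":0,"ax":0,"ay":0,"az":0}
    - {"hand":0.5,"dx":0,"dy":0,"dz":0,"ax":0,"ay":0,"az":0}
    - {"hand":0.5,"dx":-0.4,"dy":0,"dz":0,"ax":0,"ay":0,"az":0}
    - {"hand":0.5,"dx":-1,"dy":0.2,"dz":0,"ax":0,"ay":0,"az":0}
    - {"hand":0.5,"dx":-1,"dy":0.2,"dz":0,"ax":0,"ay":0,"az":0}

```text
time_s: 9.25
position: [0.553, -0.3249, 0.0248]
tool_rot: [[0.067, 0.001, -0.998], [0.998, -0.0, 0.067], [-0.0, -1.0, -0.001]]
ft_force: [0.5, -0.2, 1.1]
grip_width: 0.0423
```

```bash
python3 -c "
from h import *
s=log();print(s['tool_rot'])
im=imaging.get_image('wrist');np.save('w6.npy',im);cv2.imwrite('pics/w6.png',im[:,:,::-1])
t=imaging.get_image('top');cv2.imwrite('pics/t6.png',cv2.resize(t[200:300,280:440,::-1],None,fx=5,fy=5))
"
```

```text
9.25 q [-41.004   42.0829  73.9234   0.0353  63.916  142.8363] p [ 0.553  -0.3249  0.0248] g 0.0423 f [ 0.4579 -0.1714  1.0819]
[[ 0.0672  0.0014 -0.9977]
 [ 0.9977 -0.0005  0.0672]
 [-0.0004 -1.     -0.0014]]
```

View pics/w6.png

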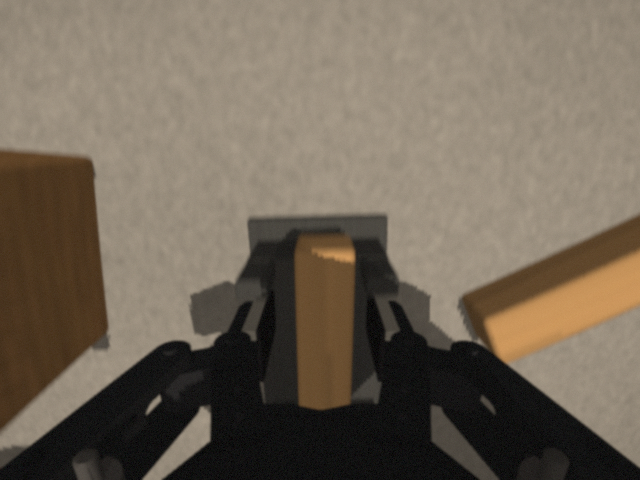

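View pics/t6.png

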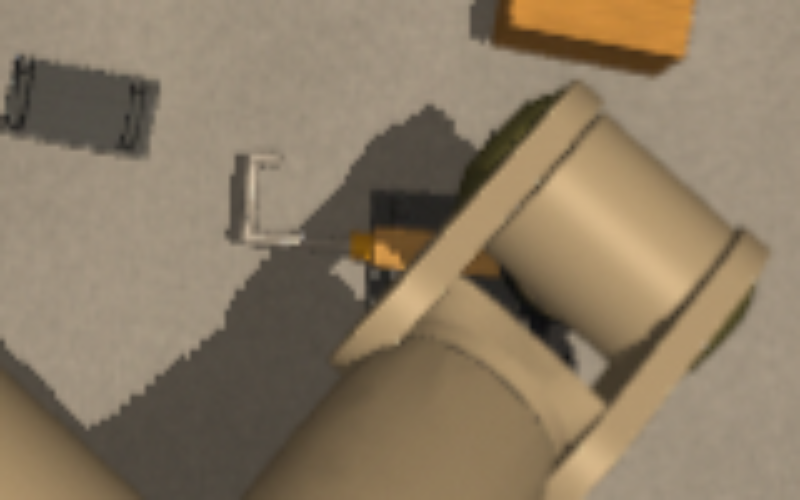

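>>> jog_arm:
  newtons: 110
  rows:
    - {"hand":0,"dx":0,"dy":0,"dz":0,"ax":0,"ay":0,"az":0}
    - {"hand":0,"dx":0,"dy":0,"dz":0,"ax":0,"ay":0,"az":0}
    - {"hand":0,"dx":0,"dy":0,"dz":0,"ax":0,"ay":0,"az":0}
    - {"hand":0,"dx":0,"dy":0,"dz":0,"ax":0,"ay":0,"az":0}
    - {"hand":0,"dx":0,"dy":0,"dz":0,"ax":0,"ay":0,"az":0}

```text
time_s: 9.77
position: [0.5531, -0.3239, 0.0253]
tool_rot: [[0.067, 0.002, -0.998], [0.998, -0.001, 0.067], [-0.0, -1.0, -0.002]]
ft_force: [-0.2, -0.4, 1.3]
grip_width: 0.0204
```

```bash
python3 -c "
from h import *
s=log();print(s['tool_rot'])
json.dump({k:np.array(s[k]).tolist() for k in ('position','tool_rot')},open('grasp.json','w'))
T=cam('top')
R=np.array(s['tool_rot']);P=np.array(s['position'])
for px in ((329,247.6),(330,231)): print(R.T@(onz(T,px,.045)-P))
"
```

```text
9.7667 q [-40.9304  42.0122  73.9899   0.0391  63.9066 142.9143] p [ 0.5531 -0.3239  0.0253] g 0.0204 f [-0.182  -0.3502  1.276 ]
[[ 0.0674  0.0016 -0.9977]
 [ 0.9977 -0.0006  0.0674]
 [-0.0005 -1.     -0.0016]]
[ 0.1624 -0.0198  0.004 ]
[ 0.1635 -0.0197 -0.0428]
```

>>> jog_arm:
  rows:
    - {"hand":0,"dx":0,"dy":-1,"dz":0,"ax":0,"ay":0,"az":0}
    - {"hand":0,"dx":0,"dy":-3,"dz":0,"ax":0,"ay":0,"az":0}
    - {"hand":0,"dx":0,"dy":-4,"dz":0,"ax":0,"ay":0,"az":0}
    - {"hand":0,"dx":0,"dy":-4,"dz":0,"ax":0,"ay":0,"az":0}
    - {"hand":0,"dx":0,"dy":-4,"dz":0,"ax":0,"ay":0,"az":0}

```text
time_s: 10.18
position: [0.5524, -0.3234, 0.1876]
tool_rot: [[0.067, 0.001, -0.998], [0.998, -0.0, 0.067], [-0.0, -1.0, -0.001]]
ft_force: [1.3, -1.1, -0.8]
grip_width: 0.0204
```

```bash
python3 -c "
from h import *
s=log();print(s['tool_rot'])
S=cam('side');T=cam('top')
im=imaging.get_image('side');np.save('s7.npy',im)
t=imaging.get_image('top');np.save('t7.npy',t)
cv2.imwrite('pics/t7.png',cv2.resize(t[200:300,280:440,::-1],None,fx=5,fy=5))
cv2.imwrite('pics/s7.png',cv2.resize(im[200:320,260:400,::-1],None,fx=5,fy=5))
"
```

```text
10.1833 q [-40.9404  32.6798  62.9794   0.0411  84.2778 142.9219] p [ 0.5524 -0.3234  0.1876] g 0.0204 f [ 1.2573 -1.0501 -0.8451]
[[ 0.0674  0.0013 -0.9977]
 [ 0.9977 -0.0002  0.0674]
 [-0.0001 -1.     -0.0013]]
```

View pics/t7.png

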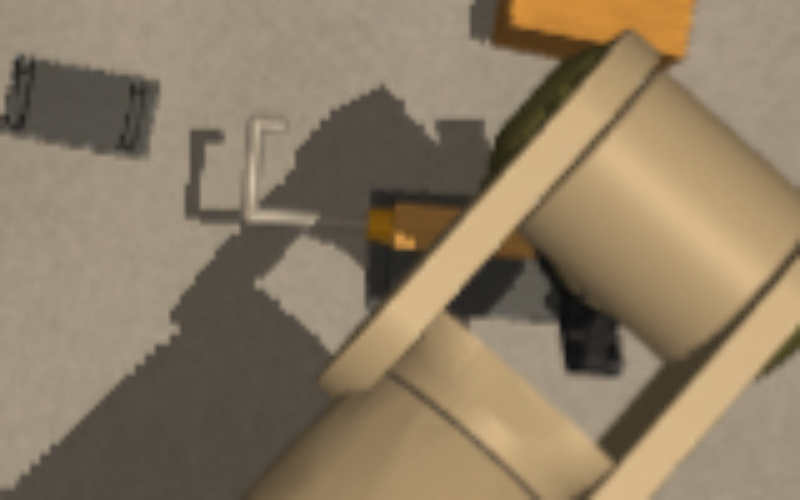

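View pics/s7.png

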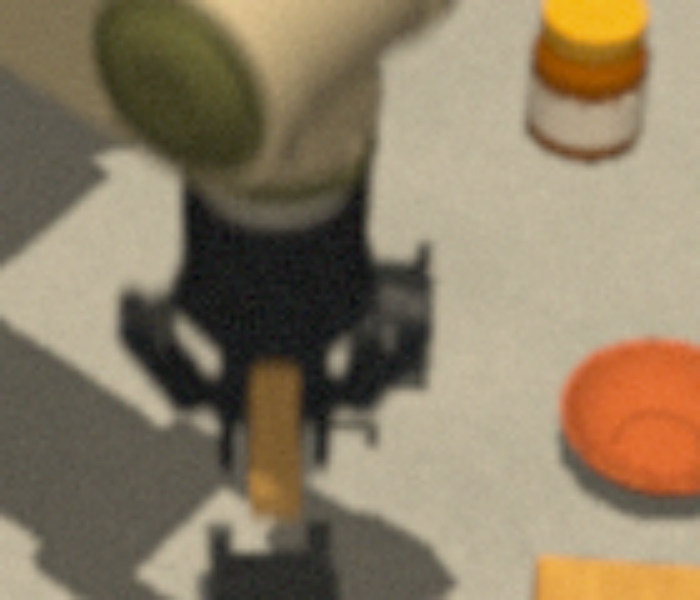

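```bash
cat >> plan.py <<'E'
H_T=np.array([.162,-.020,-.021])
def baypt(x,out,z): return O+bx*x-by*out+bz*z
RX=.001
def ringp(a): return ringpos(a)+bx*RX
E
python3 - <<'E'
from plan import *; from h import *; from rows import *
s=status.observe();P0,R0=np.array(s['position']),np.array(s['tool_rot'])
T=cam('top');print(R0.T@(onz(T,(330.4,233.4),.2076)-P0))
r=ringp(.023);print('ring',r,tobay(r))
P1,R1=tool_for_hook(baypt(-.06,.26,.27),40,-18)
P2,_=tool_for_hook(baypt(-.055,.037,.299)+R1[:,0]*.005,40,-18)
print(P1,P2)
q=np.array(s['q'])
for P in (P1,P2): q,e=kin.ik(P,R1,p,q);print(q,e,clear(q))
n1=int(np.ceil(max(np.linalg.norm(P1-P0)/.04,np.linalg.norm(turn(R0,R1))/7)));n2=int(np.ceil(np.linalg.norm(P2-P1)/.035));print(n1,n2)
rows(P0,R0,[(P1,turn(R0,R1),n1+1),(P2,[0,0,0],n2)],0)
E
```

```text
[ 0.1627 -0.0154 -0.0216]
ring [0.4715 0.2072 0.2992] [0.001  0.037  0.2992]
[ 0.4626 -0.135   0.1505] [0.3977 0.0822 0.1828]
[-45.2673  30.1449  85.9402  26.876   94.2842 129.1717] 1.5765655100851022e-10 [0.2096 0.2166 0.2    0.2788]
[-28.6027  15.2396 105.6059  34.6007  82.7105 139.3292] 6.765673709666946e-14 [0.2512 0.2924 0.0973 0.0857]
6 7
[{"hand": 0.0, "dx": 2.63, "dy": 0.57, "dz": 1.5, "ax": 0.3, "ay": -0.5, "az": -5.8}, {"hand": 0.0, "dx": 2.56, "dy": 0.84, "dz": 1.48, "ax": 0.3, "ay": -0.5, "az": -5.8}, {"hand": 0.0, "dx": 2.49, "dy": 1.11, "dz": 1.45, "ax": 0.3, "ay": -0.6, "az": -5.8}, {"hand": 0.0, "dx": 2.37, "dy": 1.35, "dz": 1.41, "ax": 0.3, "ay": -0.5, "az": -5.7}, {"hand": 0.0, "dx": 2.23, "dy": 1.6, "dz": 1.39, "ax": 0.3, "ay": -0.5, "az": -5.8}]
[{"hand": 0.0, "dx": 2.08, "dy": 1.82, "dz": 1.36, "ax": 0.3, "ay": -0.5, "az": -5.8}, {"hand": 0.0, "dx": 1.89, "dy": 2.03, "dz": 1.33, "ax": 0.3, "ay": -0.5, "az": -5.8}, {"hand": 0.0, "dx": 2.68, "dy": 1.64, "dz": 0.92, "ax": 0.0, "ay": 0.0, "az": 0.0}, {"hand": 0.0, "dx": 2.67, "dy": 1.65, "dz": 0.92, "ax": 0.0, "ay": 0.0, "az": 0.0}, {"hand": 0.0, "dx": 2.68, "dy": 1.64, "dz": 0.92, "ax": 0.0, "ay": 0.0, "az": 0.0}]
[{"hand": 0.0, "dx": 2.67, "dy": 1.65, "dz": 0.92, "ax": 0.0, "ay": 0.0, "az": 0.0}, {"hand": 0.0, "dx": 2.68, "dy": 1.64, "dz": 0.92, "ax": 0.0, "ay": 0.0, "az": 0.0}, {"hand": 0.0, "dx": 2.67, "dy": 1.65, "dz": 0.91, "ax": 0.0, "ay": 0.0, "az": 0.0}, {"hand": 0.0, "dx": 2.68, "dy": 1.64, "dz": 0.92, "ax": 0.0, "ay": 0.0, "az": 0.0}]
max step 3.2738967607424643 max turn 5.838664230798 end [0.3977 0.0822 0.1828] rot [[-0.002, -0.002, -1.0], [0.766, 0.643, -0.003], [0.643, -0.766, 0.001]]
```

>>> jog_arm:
  rows:
    - {"hand":0,"dx":2.6,"dy":0.6,"dz":1.5,"ax":0.3,"ay":-0.5,"az":-5.8}
    - {"hand":0,"dx":2.6,"dy":0.8,"dz":1.5,"ax":0.3,"ay":-0.5,"az":-5.8}
    - {"hand":0,"dx":2.5,"dy":1.1,"dz":1.45,"ax":0.3,"ay":-0.6,"az":-5.8}
    - {"hand":0,"dx":2.4,"dy":1.35,"dz":1.4,"ax":0.3,"ay":-0.5,"az":-5.7}
    - {"hand":0,"dx":2.2,"dy":1.6,"dz":1.4,"ax":0.3,"ay":-0.5,"az":-5.8}

```text
time_s: 10.7
position: [0.486, -0.1863, 0.157]
tool_rot: [[0.021, -0.002, -1.0], [0.873, 0.487, 0.017], [0.487, -0.873, 0.011]]
ft_force: [-0.7, 0.3, -2.8]
grip_width: 0.0209
```

>>> jog_arm:
  rows:
    - {"hand":0,"dx":2.1,"dy":1.8,"dz":1.35,"ax":0.3,"ay":-0.5,"az":-5.8}
    - {"hand":0,"dx":1.9,"dy":2.0,"dz":1.3,"ax":0.3,"ay":-0.5,"az":-5.8}
    - {"hand":0,"dx":0,"dy":0,"dz":0,"ax":0,"ay":0,"az":0}
    - {"hand":0,"dx":0,"dy":0,"dz":0,"ax":0,"ay":0,"az":0}
    - {"hand":0,"dx":0,"dy":0,"dz":0,"ax":0,"ay":0,"az":0}

```text
time_s: 11.12
position: [0.4612, -0.134, 0.146]
tool_rot: [[0.005, -0.009, -1.0], [0.762, 0.648, -0.002], [0.648, -0.762, 0.01]]
ft_force: [-0.1, -0.7, -1.4]
grip_width: 0.0202
```

```bash
cat > look.py <<'E'
import sys
from plan import *; from h import *
k=sys.argv[1]
s=log();P,R=np.array(s['position']),np.array(s['tool_rot']);h=P+R@H_T
print('hook bay',tobay(h),'tilt',np.degrees(np.arcsin(R[2,0])),'tzz',R[2,2],'tx.bx',R[:,0]@bx)
for n in sys.argv[2:]:
    im=imaging.get_image(n);np.save(f'{n}{k}.npy',im);cv2.imwrite(f'pics/{n}_{k}.png',im[:,:,::-1])
    c=cam(n,s);print(n,'hook',proj(c,h),'ring',proj(c,ringp(.023)))
E
python3 look.py a wrist top side
```

```text
11.1167 q [-45.2562  30.5975  86.2263  26.7772  94.1613 129.2617] p [ 0.4612 -0.134   0.146 ] g 0.0202 f [-0.1461 -0.7001 -1.352 ]
hook bay [-0.06    0.2597  0.266 ] tilt 40.3658785420884 tzz 0.010123918756360773 tx.bx 0.2424503736714132
wrist hook [[284.4106 565.0781]] ring [[311.5871 543.0431]]
top hook [[269.5331 274.7806]] ring [[167.7416 277.7838]]
side hook [[277.164  180.8597]] ring [[270.0697 121.1646]]
```

View pics/wrist_a.png

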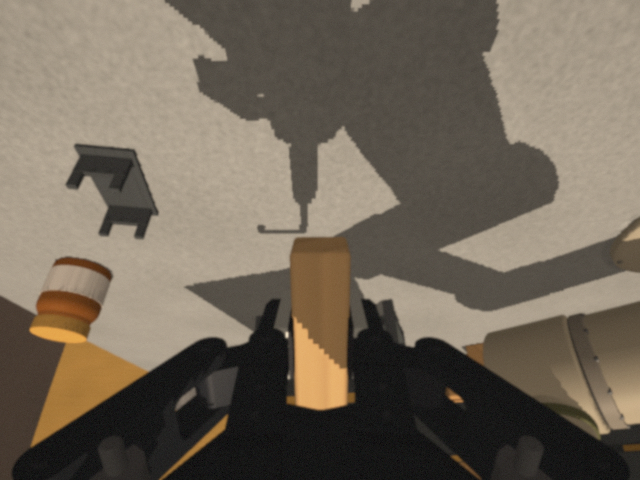

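View pics/top_a.png

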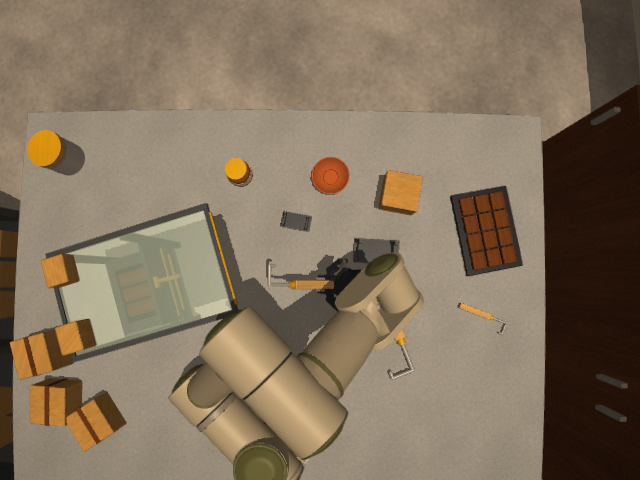

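View pics/side_a.png

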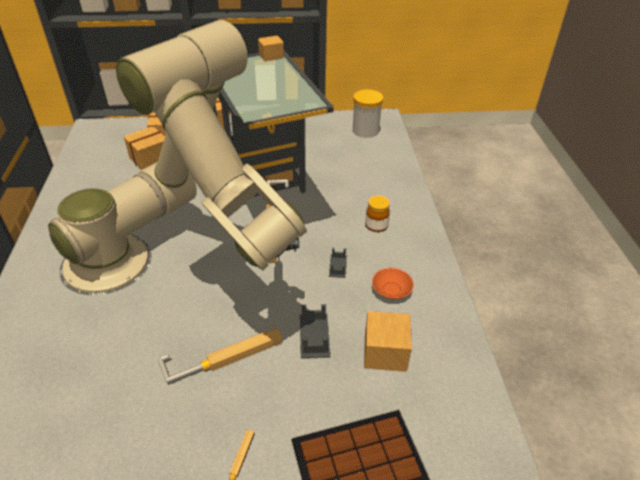

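```bash
python3 - <<'E'
import cv2,numpy as np
a=np.load('sidea.npy')[160:205,250:310,::-1];b=np.load('topa.npy')[245:300,250:310,::-1]
a=cv2.resize(a,None,fx=8,fy=8,interpolation=cv2.INTER_CUBIC);b=cv2.resize(b,None,fx=8,fy=8,interpolation=cv2.INTER_CUBIC)
a=np.vstack([a,np.zeros((80,480,3),np.uint8)]);cv2.imwrite('pics/ab.png',cv2.resize(np.hstack([a,b]),(800,367)))
E
```

```text
(no output)
```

View pics/ab.png

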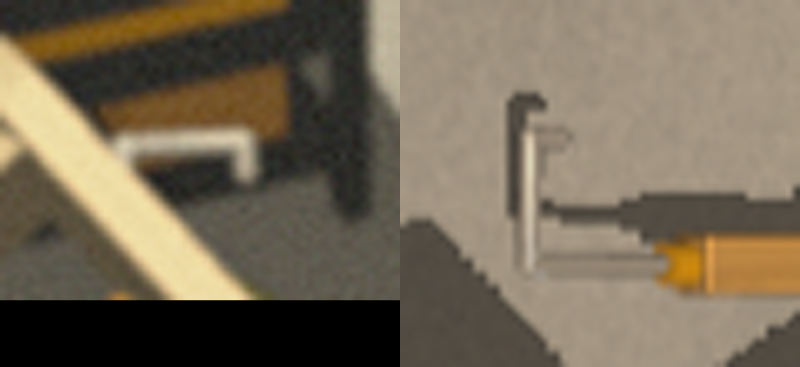

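>>> jog_arm:
  rows:
    - {"hand":0,"dx":2.7,"dy":1.6,"dz":0.9,"ax":0,"ay":0,"az":0}
    - {"hand":0,"dx":2.7,"dy":1.6,"dz":0.9,"ax":0,"ay":0,"az":0}
    - {"hand":0,"dx":2.7,"dy":1.6,"dz":0.9,"ax":0,"ay":0,"az":0}
    - {"hand":0,"dx":2.7,"dy":1.6,"dz":0.9,"ax":0,"ay":0,"az":0}
    - {"hand":0,"dx":2.7,"dy":1.6,"dz":0.9,"ax":0,"ay":0,"az":0}

```text
time_s: 11.68
position: [0.4154, 0.0221, 0.1737]
tool_rot: [[0.005, -0.009, -1.0], [0.761, 0.649, -0.002], [0.649, -0.761, 0.01]]
ft_force: [0.9, 0.3, -1.9]
grip_width: 0.0207
```

>>> jog_arm:
  rows:
    - {"hand":0,"dx":2.0,"dy":1.2,"dz":0.7,"ax":0,"ay":0,"az":0}
    - {"hand":0,"dx":1.5,"dy":0.9,"dz":0.5,"ax":0,"ay":0,"az":0}
    - {"hand":0,"dx":1.0,"dy":0.5,"dz":0.3,"ax":0,"ay":0,"az":0}
    - {"hand":0,"dx":0,"dy":0,"dz":0,"ax":0,"ay":0,"az":0}
    - {"hand":0,"dx":0,"dy":0,"dz":0,"ax":0,"ay":0,"az":0}

```text
time_s: 12.1
position: [0.401, 0.0718, 0.183]
tool_rot: [[0.004, -0.009, -1.0], [0.761, 0.649, -0.003], [0.649, -0.761, 0.01]]
ft_force: [0.4, 0.3, -0.5]
grip_width: 0.0206
```

```bash
python3 look.py b top side; python3 - <<'E'
import cv2,numpy as np
a=np.load('sideb.npy')[80:200,220:320,::-1];b=np.load('topb.npy')[225:345,130:250,::-1]
a=cv2.resize(a,None,fx=4,fy=4,interpolation=cv2.INTER_CUBIC);b=cv2.resize(b,None,fx=4,fy=4,interpolation=cv2.INTER_CUBIC)
cv2.imwrite('pics/ab2.png',cv2.resize(np.hstack([a,b]),(800,436)))
E
```

```text
12.1 q [-29.7532  16.0124 104.6238  34.1614  84.039  138.9894] p [0.401  0.0718 0.183 ] g 0.0206 f [ 0.4181  0.3348 -0.4818]
hook bay [-0.0531  0.0455  0.3031] tilt 40.43923521769891 tzz 0.009613963127374794 tx.bx 0.2413603465662894
top hook [[177.1516 299.5005]] ring [[167.7416 277.7838]]
side hook [[252.0153 125.2776]] ring [[270.0697 121.1646]]
```

View pics/ab2.png

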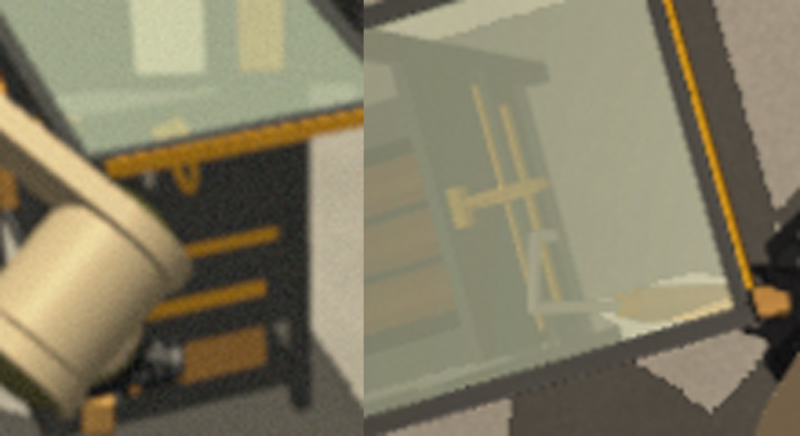

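View pics/side_b.png

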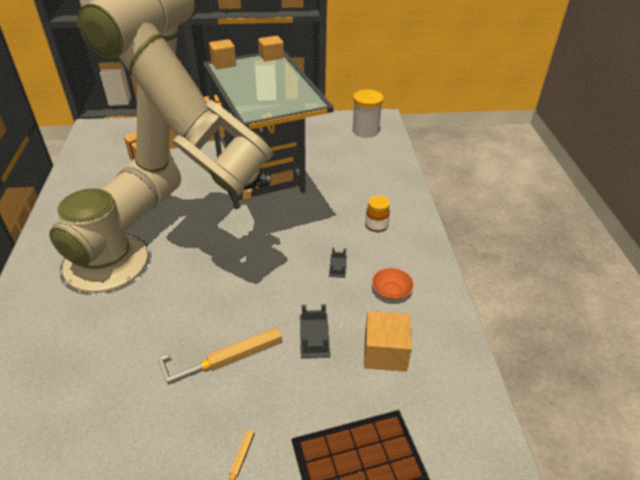

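```bash
python3 - <<'E'
from plan import *; from h import *
s=status.observe();P,R=np.array(s['position']),np.array(s['tool_rot'])
h=P+R@H_T
a=baypt(-.053,.034,.302);b=baypt(.001,.034,.302)
print('in',R.T@(a-h)*100,'thru',R.T@(b-a)*100)
q,e=kin.ik(P+b-h,R,p,s['q']);print(q,e,clear(q));pts=chain(q);print(np.array([tobay(x) for x in pts]))
E
```

```text
in [0.8303 0.8252 0.3981] thru [ 1.3105  1.0482 -5.1326]
[-23.4411  19.7342  98.7719  36.6469  82.6005 144.8179] 4.5213571477414686e-14 [0.2327 0.2586 0.0678 0.0833]
[[-0.4335 -0.0013  0.1301]
 [-0.298   0.1192  0.6357]
 [-0.3348  0.0866  0.5451]
 [-0.1044  0.2914  0.3777]
 [-0.0544  0.1319  0.1819]]
```

```bash
cat >> plan.py <<'E'
def forkclear(q):
    """fork plates: centre lines at +-.055 along q5 axis, from .13 before wrist to wrist; returns min dist to shelf for each side, and tube min"""
    pts=chain(q);W=pts[3];ax=(pts[3]-pts[2])/np.linalg.norm(pts[3]-pts[2])
    R=rot(Z,q[0])@rot(Y,q[1])@rot(Y,q[2])@rot(Z,kin.S4*q[3]);y=R[:,1];x=R[:,0]
    o=[]
    for sg in (1,-1):
        o.append(min(shelfdist(W-ax*k+y*sg*.0615+x*m) for k in np.linspace(-.04,.13,18) for m in np.linspace(-.04,.04,5)))
    return np.array(o),min(shelfdist(W-ax*k) for k in np.linspace(.1,.35,20)),tobay(W+y)-tobay(W)
E
python3 - <<'E'
from plan import *; from h import *
s=status.observe();P,R=np.array(s['position']),np.array(s['tool_rot'])
h=P+R@H_T
print(forkclear(s['q']))
b=baypt(.001,.034,.302)
for t in (36,40,44,48):
  for yaw in (-14,-20,-26,-32):
    for dx in (0,-.012):
      PP,RR=tool_for_hook(b+bx*dx,t,yaw);q,e=kin.ik(PP,RR,p,s['q']);print(t,yaw,dx,round(e,3),forkclear(q)[:2],clear(q)[2:],q[3:])
E
```

```text
(array([0.0335, 0.1397]), np.float64(0.11162502574973668), array([ 0.8069, -0.3402,  0.483 ]))
36 -14 0 0.0 (array([0.0232, 0.0876]), np.float64(0.06737763616399689)) [0.0657 0.075 ] [ 32.042   84.5831 145.5026]
36 -14 -0.012 0.0 (array([0.0235, 0.0945]), np.float64(0.07344032596603081)) [0.07  0.075] [ 31.7387  84.5348 144.4098]
36 -20 0 0.0 (array([0.0203, 0.0955]), np.float64(0.07871641967362976)) [0.0684 0.0675] [ 33.7009  80.9043 148.3276]
36 -20 -0.012 0.0 (array([0.0205, 0.1031]), np.float64(0.08698410096365992)) [0.0739 0.0675] [ 33.4066  80.98   147.197 ]
36 -26 0 0.0 (array([0.0157, 0.103 ]), np.float64(0.09498165872860229)) [0.0709 0.0579] [ 35.37    77.1864 151.2963]
36 -26 -0.012 0.0 (array([0.0159, 0.1113]), np.float64(0.10433469632053997)) [0.0777 0.0594] [ 35.0844  77.3942 150.1251]
36 -32 0 0.0 (array([0.0084, 0.1105]), np.float64(0.11417690872162195)) [0.0732 0.0519] [ 37.0354  73.4105 154.4889]
36 -32 -0.012 0.0 (array([0.0105, 0.1193]), np.float64(0.12398611672547494)) [0.0814 0.0582] [ 36.7593  73.7603 153.275 ]
40 -14 0 0.0 (array([0.0178, 0.0916]), np.float64(0
[... 2108 characters left out ...]
(array([0.0075, 0.1116]), np.float64(0.07424492955456886)) [0.074  0.1044] [ 43.7742  81.4436 139.5097]
48 -20 -0.012 0.0 (array([0.0092, 0.1193]), np.float64(0.08196676017860563)) [0.0808 0.1044] [ 43.301   81.5296 138.3299]
48 -26 0 0.0 (array([0.0098, 0.1233]), np.float64(0.0873642213352648)) [0.0814 0.0964] [ 46.3924  77.2275 140.8307]
48 -26 -0.012 0.0 (array([0.0173, 0.1315]), np.float64(0.0966054636885697)) [0.0892 0.0983] [ 45.908   77.4427 139.6221]
48 -32 0 0.0 (array([0.0164, 0.1354]), np.float64(0.10444222007791522)) [0.0895 0.0923] [ 49.2266  72.949  142.1427]
48 -32 -0.012 0.0 (array([0.0249, 0.1442]), np.float64(0.1143537943036918)) [0.0982 0.0972] [ 48.7234  73.303  140.9049]
```

>>> jog_arm:
  rows:
    - {"hand":0,"dx":0.4,"dy":0.4,"dz":0.2,"ax":0,"ay":0,"az":0}
    - {"hand":0,"dx":0.4,"dy":0.4,"dz":0.2,"ax":0,"ay":0,"az":0}
    - {"hand":0,"dx":0,"dy":0,"dz":0,"ax":0,"ay":0,"az":0}
    - {"hand":0,"dx":0.2,"dy":0.15,"dz":-0.8,"ax":0,"ay":0,"az":0}
    - {"hand":0,"dx":0.3,"dy":0.25,"dz":-1.2,"ax":0,"ay":0,"az":0}

```text
time_s: 12.62
position: [0.4169, 0.0899, 0.182]
tool_rot: [[0.006, -0.009, -1.0], [0.76, 0.65, -0.002], [0.65, -0.76, 0.011]]
ft_force: [0.6, -0.7, -1.2]
grip_width: 0.0204
```

```bash
python3 look.py c top side; python3 - <<'E'
import cv2,numpy as np
a=np.load('sidec.npy')[80:200,220:320,::-1];b=np.load('topc.npy')[225:345,130:250,::-1]
a=cv2.resize(a,None,fx=4,fy=4,interpolation=cv2.INTER_CUBIC);b=cv2.resize(b,None,fx=4,fy=4,interpolation=cv2.INTER_CUBIC)
cv2.imwrite('pics/ab3.png',cv2.resize(np.hstack([a,b]),(800,436)))
E
```

```text
12.6167 q [-26.4495  17.1646 103.0359  35.5893  82.8209 141.7084] p [0.4169 0.0899 0.182 ] g 0.0204 f [ 0.5822 -0.678  -1.2103]
hook bay [-0.0321  0.0335  0.3023] tilt 40.512229593665886 tzz 0.011099474508455871 tx.bx 0.24312868177604008
top hook [[169.8231 292.1306]] ring [[167.7416 277.7838]]
side hook [[258.0776 121.9216]] ring [[270.0697 121.1646]]
```

View pics/ab3.png

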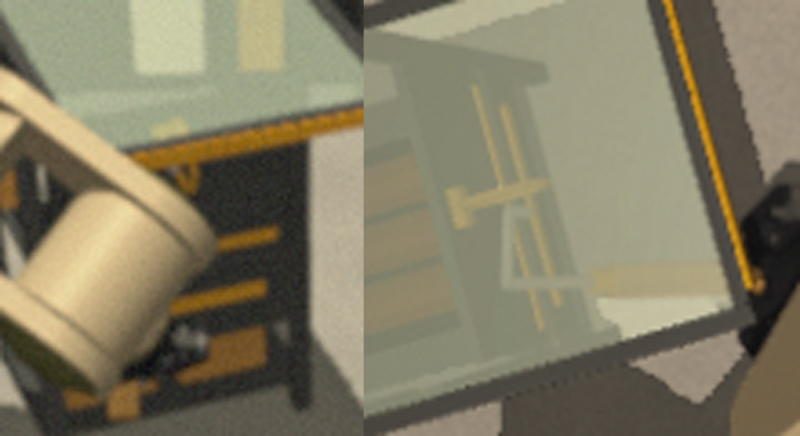

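>>> jog_arm:
  rows:
    - {"hand":0,"dx":0.2,"dy":0.15,"dz":-0.8,"ax":0,"ay":0,"az":0}
    - {"hand":0,"dx":0.2,"dy":0.15,"dz":-0.8,"ax":0,"ay":0,"az":0}
    - {"hand":0,"dx":0.2,"dy":0.15,"dz":-0.8,"ax":0,"ay":0,"az":0}
    - {"hand":0,"dx":0.2,"dy":0.15,"dz":-0.8,"ax":0,"ay":0,"az":0}
    - {"hand":0,"dx":0,"dy":0,"dz":0,"ax":0,"ay":0,"az":0}

```text
time_s: 13.13
position: [0.4498, 0.1002, 0.1822]
tool_rot: [[0.004, -0.01, -1.0], [0.76, 0.649, -0.003], [0.649, -0.76, 0.01]]
ft_force: [-0.1, 0.3, -1.0]
grip_width: 0.0207
```

```bash
python3 look.py d top side; python3 - <<'E'
import cv2,numpy as np
a=np.load('sided.npy')[80:200,220:320,::-1];b=np.load('topd.npy')[225:345,130:250,::-1]
a=cv2.resize(a,None,fx=4,fy=4,interpolation=cv2.INTER_CUBIC);b=cv2.resize(b,None,fx=4,fy=4,interpolation=cv2.INTER_CUBIC)
cv2.imwrite('pics/ab4.png',cv2.resize(np.hstack([a,b]),(800,436)))
E
```

```text
13.1333 q [-23.3194  19.828   98.5549  36.6891  82.6808 144.9173] p [0.4498 0.1002 0.1822] g 0.0207 f [-0.0665  0.3388 -1.0286]
hook bay [0.0022 0.0339 0.3024] tilt 40.50279674366056 tzz 0.010158140333145597 tx.bx 0.24157621601531362
top hook [[165.8696 277.6946]] ring [[167.7416 277.7838]]
side hook [[270.0485 119.5058]] ring [[270.0697 121.1646]]
```

View pics/ab4.png

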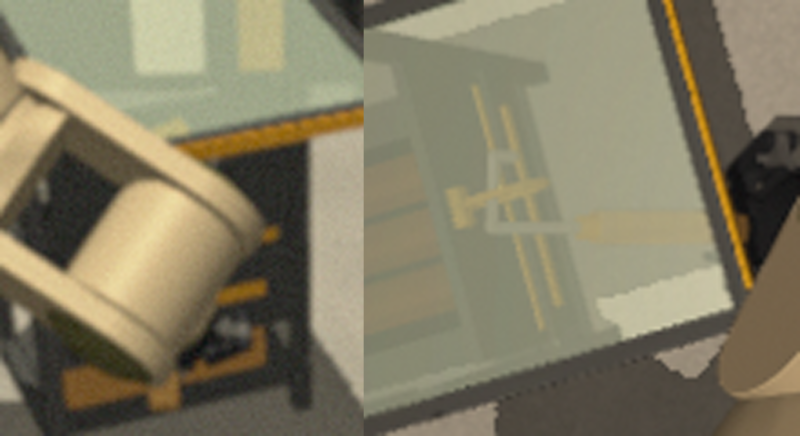

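```bash
cat > pull.py <<'E'
from plan import *; from h import *; from rows import *
import sys
s=status.observe();P0,R0=np.array(s['position']),np.array(s['tool_rot'])
tilt=np.degrees(np.arcsin(R0[2,0])); yaw=-np.degrees(np.arctan2(R0[:,0]@bx,R0[:,0]@by)); print('tilt',tilt,'yaw',yaw)
RR=.1344
def hk(ang,r=RR): return O+bx*RX+bz*.17-by*r*np.sin(.2558+ang)+bz*r*np.cos(.2558+ang)
angs=np.linspace(float(sys.argv[1]),float(sys.argv[2]),int(sys.argv[3])+1)[1:]
t1=float(sys.argv[4])
wps=[];R=R0;q=s['q']
for i,a in enumerate(angs):
    P1,R1=tool_for_hook(hk(a),tilt+(t1-tilt)*(i+1)/len(angs),yaw)
    wps.append((P1,turn(R,R1),1));R=R1
    q,e=kin.ik(P1,R1,p,q)
    print(a.round(3),P1,'ik',round(e,4),'fork',forkclear(q)[0][0].round(3))
rows(P0,R0,wps,0)
E
python3 pull.py 0.0 1.5 15 30
```

```text
tilt 40.514395277808056 yaw -18.57200046527813
0.1 [0.4528 0.0863 0.1769] ik 0.0 fork 0.02
0.2 [0.4567 0.0732 0.173 ] ik 0.0 fork 0.024
0.3 [0.4604 0.0606 0.1678] ik 0.0 fork 0.028
0.4 [0.4638 0.0487 0.1616] ik 0.0 fork 0.03
0.5 [0.467  0.0376 0.1543] ik 0.0 fork 0.033
0.6 [0.4699 0.0273 0.1461] ik 0.0 fork 0.035
0.7 [0.4725 0.0181 0.137 ] ik 0.0 fork 0.039
0.8 [0.4747 0.0099 0.1271] ik 0.0 fork 0.043
0.9 [0.4766 0.0029 0.1166] ik 0.0 fork 0.048
1.0 [ 0.4781 -0.003   0.1055] ik 0.0 fork 0.053
1.1 [ 0.4791 -0.0076  0.0941] ik 0.0 fork 0.056
1.2 [ 0.4798 -0.011   0.0824] ik 0.0 fork 0.059
1.3 [ 0.4801 -0.0131  0.0705] ik 0.0 fork 0.061
1.4 [ 0.4799 -0.0138  0.0587] ik 0.0 fork 0.064
1.5 [ 0.4794 -0.0133  0.047 ] ik 0.0 fork 0.066
[{"hand": 0.0, "dx": -1.38, "dy": -0.51, "dz": -0.44, "ax": -0.9, "ay": 0.0, "az": 0.7}, {"hand": 0.0, "dx": -1.27, "dy": -0.54, "dz": -0.4, "ax": 0.0, "ay": 0.0, "az": 0.7}, {"hand": 0.0, "dx": -1.29, "dy": -0.39, "dz": -0.37, "ax": 0.0, "ay": 0.0, "az": 0.7}, {"hand": 0.0, "dx": -1.32, "dy": -0.25, "dz": -0.35, "ax": 0.0, "ay": 0.0, "az": 0.7}, {"hand": 0.0,
[... 383 characters left out ...]
 "ax": 0.0, "ay": 0.0, "az": 0.7}, {"hand": 0.0, "dx": -1.1, "dy": 0.58, "dz": -0.15, "ax": 0.0, "ay": 0.0, "az": 0.7}]
[{"hand": 0.0, "dx": -1.02, "dy": 0.7, "dz": -0.11, "ax": 0.0, "ay": 0.0, "az": 0.7}, {"hand": 0.0, "dx": -0.92, "dy": 0.8, "dz": -0.07, "ax": 0.0, "ay": 0.0, "az": 0.7}, {"hand": 0.0, "dx": -0.8, "dy": 0.89, "dz": -0.03, "ax": 0.0, "ay": 0.0, "az": 0.7}, {"hand": 0.0, "dx": -0.69, "dy": 0.97, "dz": 0.02, "ax": 0.0, "ay": 0.0, "az": 0.7}, {"hand": 0.0, "dx": -0.55, "dy": 1.04, "dz": 0.06, "ax": 0.0, "ay": 0.0, "az": 0.7}]
max step 1.535610627730871 max turn 1.140175425099138 end [ 0.4793 -0.0133  0.047 ] rot [[0.006, 0.004, -1.0], [0.866, 0.5, 0.007], [0.5, -0.866, -0.001]]
```

>>> jog_arm:
  rows:
    - {"hand":0,"dx":-1.4,"dy":-0.5,"dz":-0.4,"ax":-0.9,"ay":0,"az":0.7}
    - {"hand":0,"dx":-1.3,"dy":-0.5,"dz":-0.4,"ax":0,"ay":0,"az":0.7}
    - {"hand":0,"dx":-1.3,"dy":-0.4,"dz":-0.35,"ax":0,"ay":0,"az":0.7}
    - {"hand":0,"dx":-1.3,"dy":-0.25,"dz":-0.35,"ax":0,"ay":0,"az":0.7}
    - {"hand":0,"dx":-1.3,"dy":-0.1,"dz":-0.3,"ax":0,"ay":0,"az":0.7}

```text
time_s: 13.65
position: [0.4665, 0.036, 0.1534]
tool_rot: [[0.006, 0.006, -1.0], [0.799, 0.601, 0.008], [0.601, -0.799, -0.001]]
ft_force: [0.2, 2.4, -2.1]
grip_width: 0.0204
```

```bash
python3 look.py e top side; python3 - <<'E'
import cv2,numpy as np
a=np.load('sidee.npy')[80:200,220:320,::-1];b=np.load('tope.npy')[225:345,130:250,::-1]
a=cv2.resize(a,None,fx=4,fy=4,interpolation=cv2.INTER_CUBIC);b=cv2.resize(b,None,fx=4,fy=4,interpolation=cv2.INTER_CUBIC)
cv2.imwrite('pics/ab5.png',cv2.resize(np.hstack([a,b]),(800,436)))
E
```

```text
13.65 q [-28.5067  23.3088  96.5863  32.5068  81.1349 140.711 ] p [0.4665 0.036  0.1534] g 0.0204 f [ 0.1973  2.4352 -2.0603]
hook bay [0.0001 0.0935 0.2668] tilt 36.947086461353265 tzz -0.0010763342494589116 tx.bx 0.25531821612991873
top hook [[194.9228 270.9756]] ring [[167.7416 277.7838]]
side hook [[277.2828 141.7683]] ring [[270.0697 121.1646]]
```

View pics/ab5.png

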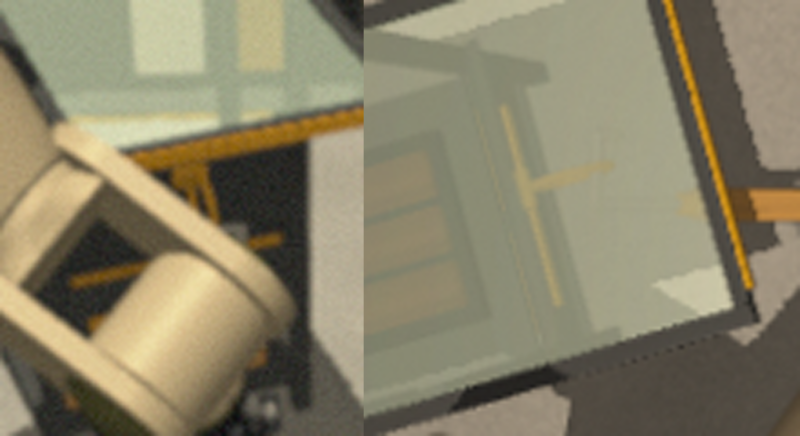

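>>> jog_arm:
  rows:
    - {"hand":0,"dx":-1.3,"dy":0,"dz":-0.3,"ax":0,"ay":0,"az":0.7}
    - {"hand":0,"dx":-1.3,"dy":0.2,"dz":-0.3,"ax":0,"ay":0,"az":0.7}
    - {"hand":0,"dx":-1.25,"dy":0.35,"dz":-0.25,"ax":0,"ay":0,"az":0.7}
    - {"hand":0,"dx":-1.2,"dy":0.45,"dz":-0.2,"ax":0,"ay":0,"az":0.7}
    - {"hand":0,"dx":-1.1,"dy":0.6,"dz":-0.15,"ax":0,"ay":0,"az":0.7}

```text
time_s: 14.17
position: [0.4781, -0.0042, 0.1039]
tool_rot: [[0.006, 0.005, -1.0], [0.834, 0.551, 0.008], [0.551, -0.834, -0.001]]
ft_force: [-0.9, 1.2, -0.4]
grip_width: 0.0205
```

```bash
python3 look.py f top side; python3 pull.py 1.0 1.5 5 30; python3 - <<'E'
import cv2,numpy as np
a=np.load('sidef.npy')[80:200,220:320,::-1];b=np.load('topf.npy')[225:345,130:250,::-1]
a=cv2.resize(a,None,fx=4,fy=4,interpolation=cv2.INTER_CUBIC);b=cv2.resize(b,None,fx=4,fy=4,interpolation=cv2.INTER_CUBIC)
cv2.imwrite('pics/ab6.png',cv2.resize(np.hstack([a,b]),(800,436)))
E
```

```text
14.1667 q [-30.6629  28.3022  96.3595  29.461   75.7033 137.1308] p [ 0.4781 -0.0042  0.1039] g 0.0205 f [-0.9107  1.1759 -0.4027]
hook bay [0.0007 0.1288 0.2099] tilt 33.44357210331675 tzz -0.0009199471032384633 tx.bx 0.26624479180225374
top hook [[214.7746 266.5869]] ring [[167.7416 277.7838]]
side hook [[282.7514 166.14  ]] ring [[270.0697 121.1646]]
tilt 33.509084778474836 yaw -18.723814409415983
1.1 [ 0.4788 -0.0076  0.0941] ik 0.0 fork 0.056
1.2 [ 0.4795 -0.0109  0.0824] ik 0.0 fork 0.059
1.3 [ 0.4798 -0.013   0.0705] ik 0.0 fork 0.061
1.4 [ 0.4796 -0.0138  0.0587] ik 0.0 fork 0.064
1.5 [ 0.479  -0.0133  0.047 ] ik 0.0 fork 0.066
[{"hand": 0.0, "dx": -0.81, "dy": 0.58, "dz": -0.12, "ax": -0.1, "ay": 0.0, "az": 0.7}, {"hand": 0.0, "dx": -0.92, "dy": 0.8, "dz": -0.07, "ax": 0.0, "ay": 0.0, "az": 0.7}, {"hand": 0.0, "dx": -0.8, "dy": 0.89, "dz": -0.03, "ax": 0.0, "ay": 0.0, "az": 0.7}, {"hand": 0.0, "dx": -0.69, "dy": 0.97, "dz": 0.02, "ax": 0.0, "ay": 0.0, "az": 0.7}, {"hand": 0.0, "dx": -0.55, "dy": 1.04, "dz": 0.05, "ax": 0.0, "ay": 0.0, "az": 0.7}]
max step 1.2211879462228572 max turn 0.7071067811865475 end [ 0.4791 -0.0132  0.0469] rot [[0.008, 0.005, -1.0], [0.866, 0.5, 0.009], [0.5, -0.866, -0.0]]
```

View pics/ab6.png

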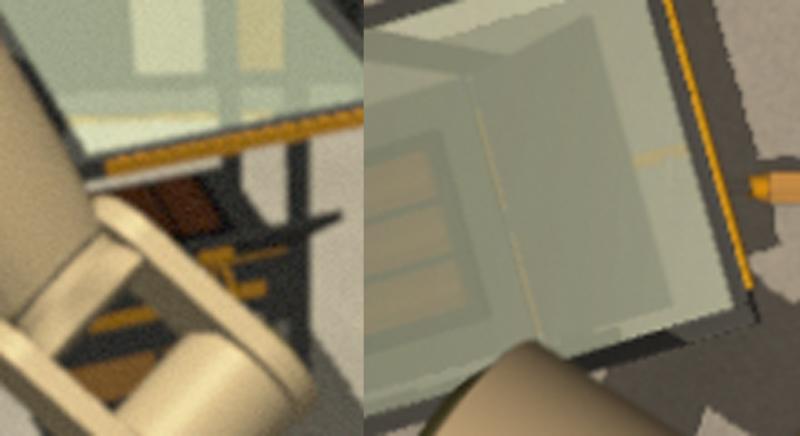

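>>> jog_arm:
  rows:
    - {"hand":0,"dx":-0.8,"dy":0.6,"dz":-0.1,"ax":0,"ay":0,"az":0.7}
    - {"hand":0,"dx":-0.9,"dy":0.8,"dz":-0.1,"ax":0,"ay":0,"az":0.7}
    - {"hand":0,"dx":-0.8,"dy":0.9,"dz":0,"ax":0,"ay":0,"az":0.7}
    - {"hand":0,"dx":-0.7,"dy":0.95,"dz":0,"ax":0,"ay":0,"az":0.7}
    - {"hand":0,"dx":-0.4,"dy":0.8,"dz":0,"ax":0,"ay":0,"az":0.7}

```text
time_s: 14.68
position: [0.4799, -0.0127, 0.0506]
tool_rot: [[0.006, 0.005, -1.0], [0.867, 0.499, 0.008], [0.499, -0.867, -0.001]]
ft_force: [-0.6, -0.7, -0.2]
grip_width: 0.0208
```

```bash
python3 look.py g top side; python3 - <<'E'
import cv2,numpy as np
a=np.load('sideg.npy')[80:200,220:320,::-1];b=np.load('topg.npy')[225:345,130:250,::-1]
a=cv2.resize(a,None,fx=4,fy=4,interpolation=cv2.INTER_CUBIC);b=cv2.resize(b,None,fx=4,fy=4,interpolation=cv2.INTER_CUBIC)
cv2.imwrite('pics/ab7.png',cv2.resize(np.hstack([a,b]),(800,436)))
E
```

```text
14.6833 q [-30.0509  32.5963  98.693   28.1031  67.217  135.0474] p [ 0.4799 -0.0127  0.0506] g 0.0208 f [-0.6359 -0.7276 -0.2214]
hook bay [0.0017 0.1315 0.1488] tilt 29.932458857827708 tzz -0.0011676606208192411 tx.bx 0.27641289339791425
top hook [[221.2312 266.1398]] ring [[167.7416 277.7838]]
side hook [[284.1969 184.6592]] ring [[270.0697 121.1646]]
```

View pics/ab7.png

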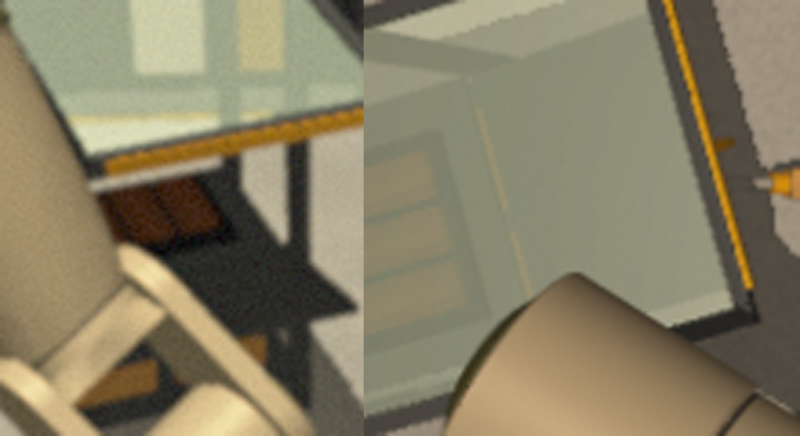

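```bash
python3 - <<'E'
from plan import *; from h import *
S=cam('side')
for px in ((317.6,165.3),(317,164)):
    a,v=ray(S,px);k=(.098-(a-O)@bx)/(v@bx);b=tobay(a+v*k);print(b,np.degrees(0)+np.arctan2(b[1],b[2]-.17), np.hypot(b[1],b[2]-.17))
for A in (1.2,1.3,1.4):
    for r,t in ((.153,0),(.153,-.008)):
        P=baypt(.098,r*np.sin(A)+t*np.cos(A),.17+r*np.cos(A)-t*np.sin(A));print(A,t,proj(S,P))
im=np.load('sideg.npy')[130:190,270:330,::-1];cv2.imwrite('pics/g2.png',cv2.resize(im,None,fx=10,fy=10,interpolation=cv2.INTER_CUBIC))
E
```

```text
[0.098  0.1434 0.1965] 1.3879337473991498 0.14582716798345904
[0.098  0.1391 0.1981] 1.3713148821602656 0.14188854603944678
1.2 0 [[317.572  156.3995]]
1.2 -0.008 [[317.1816 153.5605]]
1.3 0 [[318.211  161.7359]]
1.3 -0.008 [[317.932  158.9874]]
1.4 0 [[318.6353 166.8652]]
1.4 -0.008 [[318.4696 164.2404]]
```

View pics/g2.png

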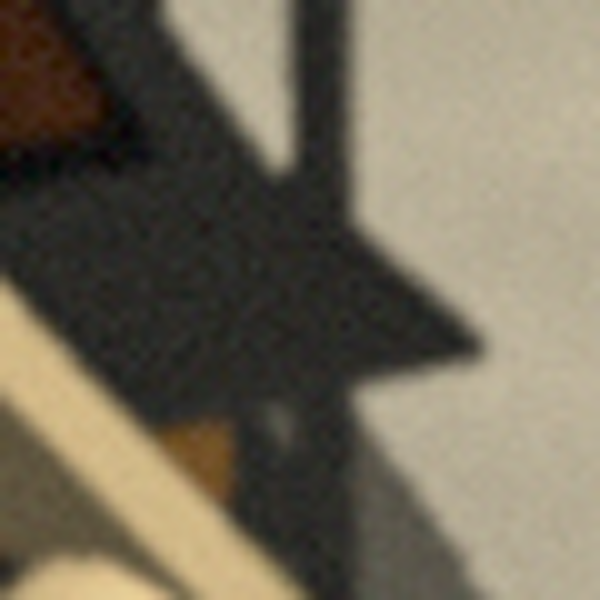

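>>> jog_arm:
  rows:
    - {"hand":0,"dx":-0.15,"dy":0.25,"dz":0,"ax":0,"ay":0,"az":0.3}
    - {"hand":0,"dx":-0.15,"dy":0.25,"dz":0,"ax":0,"ay":0,"az":0.3}
    - {"hand":0,"dx":-0.1,"dy":0.2,"dz":0,"ax":0,"ay":0,"az":0}
    - {"hand":0,"dx":0,"dy":0,"dz":0,"ax":0,"ay":0,"az":0}
    - {"hand":0,"dx":0,"dy":0,"dz":0,"ax":0,"ay":0,"az":0}

```text
time_s: 15.2
position: [0.4799, -0.0124, 0.0436]
tool_rot: [[0.006, 0.005, -1.0], [0.871, 0.491, 0.008], [0.491, -0.871, -0.001]]
ft_force: [0.5, -0.0, -0.2]
grip_width: 0.0203
```

```bash
python3 look.py i side; python3 - <<'E'
import cv2,numpy as np
im=np.load('sidei.npy')[130:190,270:330,::-1];cv2.imwrite('pics/i2.png',cv2.resize(im,None,fx=10,fy=10,interpolation=cv2.INTER_CUBIC))
E
```

```text
15.2 q [-29.8086  33.1371  99.0574  27.9796  65.948  134.9135] p [ 0.4799 -0.0124  0.0436] g 0.0203 f [ 0.4858 -0.0335 -0.1988]
hook bay [0.0022 0.1305 0.1406] tilt 29.400686597536055 tzz -0.0013827603693566972 tx.bx 0.2778413563242649
side hook [[284.3036 186.7572]] ring [[270.0697 121.1646]]
```

View pics/i2.png

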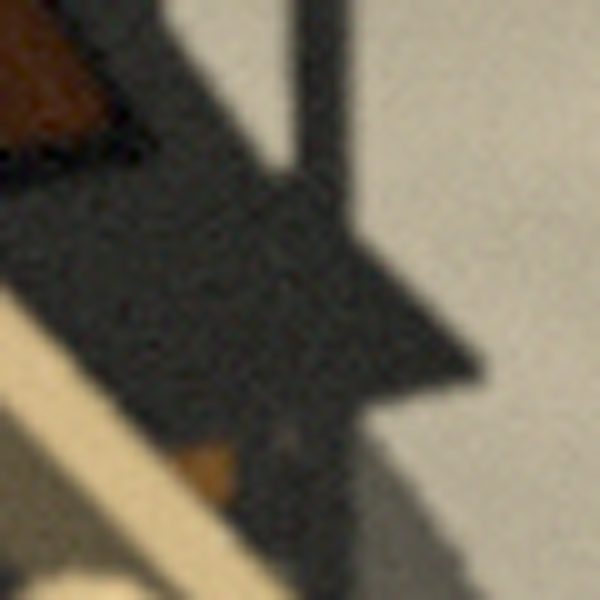

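>>> jog_arm:
  rows:
    - {"hand":0,"dx":-0.1,"dy":0.2,"dz":0,"ax":0,"ay":0,"az":0}
    - {"hand":0,"dx":0,"dy":0,"dz":0,"ax":0,"ay":0,"az":0}
    - {"hand":0,"dx":0,"dy":0,"dz":0,"ax":0,"ay":0,"az":0}
    - {"hand":0,"dx":0,"dy":0,"dz":0,"ax":0,"ay":0,"az":0}
    - {"hand":0,"dx":0,"dy":0,"dz":0,"ax":0,"ay":0,"az":0}

```text
time_s: 15.67
position: [0.48, -0.0122, 0.0414]
tool_rot: [[0.006, 0.005, -1.0], [0.871, 0.491, 0.008], [0.491, -0.871, -0.001]]
ft_force: [0.4, -0.5, 3.6]
grip_width: 0.0206
```

```bash
python3 look.py j side top; python3 - <<'E'
from plan import *; from h import *
s=status.observe();P,R=np.array(s['position']),np.array(s['tool_rot']);h=P+R@H_T
a=baypt(.001,.131,.1585)+R[:,0]*.006
print('to centre',R.T@(a-h)*100,'out sideways 70mm',R.T@(-bx*.07)*100)
for PP in (P+a-h,P+a-h-bx*.07):
    q,e=kin.ik(PP,R,p,s['q']);print(PP,q,e,clear(q),forkclear(q)[0])
E
```

```text
15.6667 q [-29.7968  33.3619  99.1601  28.0697  65.6652 134.7552] p [ 0.48   -0.0122  0.0414] g 0.0206 f [ 0.4214 -0.466   3.5856]
hook bay [0.0023 0.1303 0.1384] tilt 29.418632099534726 tzz -0.001359539801607132 tx.bx 0.27793548096086834
side hook [[284.3438 187.3413]] ring [[270.0697 121.1646]]
top hook [[221.6201 266.1282]] ring [[167.7416 277.7838]]
to centre [ 1.4954 -1.8051  0.0955] out sideways 70mm [-1.9457 -1.1071  6.6324]
[ 0.479  -0.008   0.0644] [-29.4193  30.9399  98.3984  27.5746  68.346  136.6454] 8.783196371693151e-11 [0.1812 0.1965 0.1021 0.1984] [0.0505 0.1519]
[ 0.4125 -0.0299  0.0644] [-36.3094  27.1954 107.2211  25.8518  66.1195 129.2029] 5.932990418529989e-12 [0.2062 0.2364 0.1413 0.2046] [0.0707 0.1877]
```

View pics/side_j.png

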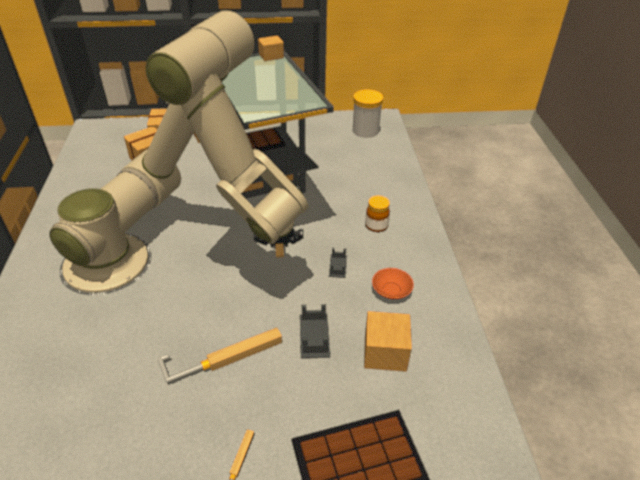

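>>> jog_arm:
  rows:
    - {"hand":0,"dx":0.5,"dy":-0.6,"dz":0,"ax":0,"ay":0,"az":0}
    - {"hand":0,"dx":0.5,"dy":-0.6,"dz":0,"ax":0,"ay":0,"az":0}
    - {"hand":0,"dx":0.5,"dy":-0.6,"dz":0,"ax":0,"ay":0,"az":0}
    - {"hand":0,"dx":0,"dy":0,"dz":0,"ax":0,"ay":0,"az":0}
    - {"hand":0,"dx":0,"dy":0,"dz":0,"ax":0,"ay":0,"az":0}

```text
time_s: 16.18
position: [0.4799, -0.0079, 0.0648]
tool_rot: [[0.005, 0.005, -1.0], [0.872, 0.49, 0.007], [0.49, -0.872, -0.002]]
ft_force: [1.0, -0.6, -0.6]
grip_width: 0.0205
```

```bash
python3 look.py k side top
```

```text
16.1833 q [-29.3307  30.9445  98.2613  27.5551  68.3847 136.726 ] p [ 0.4799 -0.0079  0.0648] g 0.0205 f [ 1.0142 -0.604  -0.607 ]
hook bay [0.0035 0.126  0.1617] tilt 29.363382953066054 tzz -0.002111295871476867 tx.bx 0.2770877735488823
side hook [[283.931  179.6913]] ring [[270.0697 121.1646]]
top hook [[217.8811 266.0759]] ring [[167.7416 277.7838]]
```

>>> jog_arm:
  rows:
    - {"hand":0,"dx":-0.2,"dy":-0.1,"dz":0.7,"ax":0,"ay":0,"az":0}
    - {"hand":0,"dx":-0.4,"dy":-0.2,"dz":1.3,"ax":0,"ay":0,"az":0}
    - {"hand":0,"dx":-0.4,"dy":-0.2,"dz":1.3,"ax":0,"ay":0,"az":0}
    - {"hand":0,"dx":-0.4,"dy":-0.2,"dz":1.3,"ax":0,"ay":0,"az":0}
    - {"hand":0,"dx":-0.5,"dy":-0.3,"dz":1.5,"ax":0,"ay":0,"az":0}

```text
time_s: 16.7
position: [0.4176, -0.029, 0.0633]
tool_rot: [[0.006, 0.004, -1.0], [0.871, 0.491, 0.007], [0.491, -0.871, -0.001]]
ft_force: [1.6, -1.0, -1.6]
grip_width: 0.0205
```

```bash
python3 look.py l side top; python3 - <<'E'
import cv2,numpy as np
a=np.load('sidel.npy')[100:220,230:330,::-1];b=np.load('topl.npy')[225:345,150:270,::-1]
a=cv2.resize(a,None,fx=4,fy=4,interpolation=cv2.INTER_CUBIC);b=cv2.resize(b,None,fx=4,fy=4,interpolation=cv2.INTER_CUBIC)
cv2.imwrite('pics/ab8.png',cv2.resize(np.hstack([a,b]),(800,436)))
E
```

```text
16.7 q [-35.7964  27.6259 106.5586  25.9831  66.2183 129.6832] p [ 0.4176 -0.029   0.0633] g 0.0205 f [ 1.5653 -1.033  -1.5604]
hook bay [-0.0622  0.1268  0.1604] tilt 29.432215809847406 tzz -0.0005067420625098939 tx.bx 0.2778004260553263
side hook [[261.6932 185.5849]] ring [[270.0697 121.1646]]
top hook [[225.4653 290.5095]] ring [[167.7416 277.7838]]
```

View pics/ab8.png

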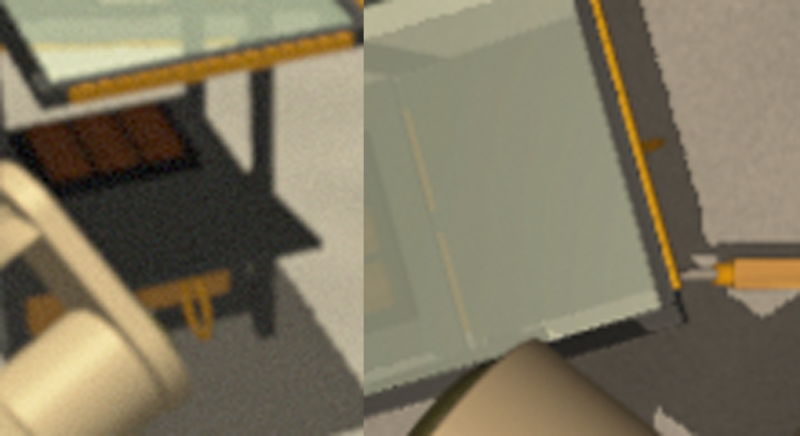

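```bash
cat > back.py <<'E'
from plan import *; from h import *; from rows import *
s=status.observe();P0,R0=np.array(s['position']),np.array(s['tool_rot']);g=json.load(open('grasp.json'))
G=np.array(g['position']);tx=np.array(g['tool_rot'])[:,0]*[1,1,0];tx/=np.linalg.norm(tx);ty=np.array([0,0,-1.]);R1=np.stack([tx,ty,np.cross(tx,ty)],1)
A=P0-by*.13+[0,0,.04];B=np.array([G[0],G[1],.16])
print(P0,A,B,turn(R0,R1));q=s['q']
for PP,RR in ((A,R0),(B,R1)): q,e=kin.ik(PP,RR,p,q);print(q,e)
rows(P0,R0,[(A,[0,0,0],4),(B,turn(R0,R1),9)],0)
E
python3 back.py
```

```text
[ 0.4169 -0.0291  0.0635] [ 0.4575 -0.1526  0.1035] [ 0.5531 -0.3239  0.16  ] [-29.4532   1.0782  -3.2636]
[-44.1354  30.3403  89.9753  21.0677  81.604  129.205 ] 7.785495247660067e-15
[-40.916   33.9945  65.2305   0.      80.775  142.9459] 1.9906952876986473e-10
[{"hand": 0.0, "dx": -2.19, "dy": -2.39, "dz": -1.04, "ax": 0.0, "ay": 0.0, "az": 0.0}, {"hand": 0.0, "dx": -2.19, "dy": -2.38, "dz": -1.04, "ax": 0.0, "ay": 0.0, "az": 0.0}, {"hand": 0.0, "dx": -2.18, "dy": -2.39, "dz": -1.05, "ax": 0.0, "ay": 0.0, "az": 0.0}, {"hand": 0.0, "dx": -2.19, "dy": -2.38, "dz": -1.04, "ax": 0.0, "ay": 0.0, "az": 0.0}, {"hand": 0.0, "dx": -1.34, "dy": -1.48, "dz": -1.08, "ax": -0.1, "ay": 0.4, "az": 3.3}]
[{"hand": 0.0, "dx": -1.41, "dy": -1.4, "dz": -1.09, "ax": -0.1, "ay": 0.3, "az": 3.2}, {"hand": 0.0, "dx": -1.49, "dy": -1.31, "dz": -1.1, "ax": -0.1, "ay": 0.4, "az": 3.3}, {"hand": 0.0, "dx": -1.55, "dy": -1.23, "dz": -1.11, "ax": -0.1, "ay": 0.4, "az": 3.3}, {"hand": 0.0, "dx": -1.61, "dy": -1.13, "dz": -1.13, "ax": -0.1, "ay": 0.3, "az": 3.3}, {"hand": 0.0, "dx": -1.66, "dy": -1.04, "dz": -1.13, "ax": -0.1, "ay": 0.4, "az": 3.2}]
[{"hand": 0.0, "dx": -1.72, "dy": -0.94, "dz": -1.15, "ax": -0.1, "ay": 0.3, "az": 3.3}, {"hand": 0.0, "dx": -1.76, "dy": -0.84, "dz": -1.16, "ax": -0.1, "ay": 0.4, "az": 3.3}, {"hand": 0.0, "dx": -1.79, "dy": -0.73, "dz": -1.18, "ax": -0.1, "ay": 0.4, "az": 3.3}]
max step 3.4043795323083472 max turn 3.325657829663178 end [ 0.5531 -0.3238  0.16  ] rot [[0.068, -0.0, -0.998], [0.998, -0.001, 0.068], [-0.001, -1.0, 0.0]]
```

>>> jog_arm:
  rows:
    - {"hand":0,"dx":-2.7,"dy":-1.5,"dz":-1.0,"ax":0,"ay":0,"az":0}
    - {"hand":0,"dx":-2.7,"dy":-1.5,"dz":-1.0,"ax":0,"ay":0,"az":0}
    - {"hand":0,"dx":-1.7,"dy":-3.2,"dz":-1.0,"ax":0,"ay":0,"az":0}
    - {"hand":0,"dx":-1.7,"dy":-3.2,"dz":-1.0,"ax":0,"ay":0,"az":0}
    - {"hand":0,"dx":-1.3,"dy":-1.5,"dz":-1.1,"ax":-0.1,"ay":0.4,"az":3.3}

```text
time_s: 17.22
position: [0.4698, -0.1751, 0.1102]
tool_rot: [[0.016, 0.009, -1.0], [0.899, 0.438, 0.018], [0.438, -0.899, -0.001]]
ft_force: [-0.5, 0.2, -1.5]
grip_width: 0.0202
```

>>> jog_arm:
  rows:
    - {"hand":0,"dx":-1.4,"dy":-1.4,"dz":-1.1,"ax":-0.1,"ay":0.3,"az":3.3}
    - {"hand":0,"dx":-1.5,"dy":-1.3,"dz":-1.1,"ax":-0.1,"ay":0.4,"az":3.3}
    - {"hand":0,"dx":-1.5,"dy":-1.2,"dz":-1.1,"ax":-0.1,"ay":0.4,"az":3.3}
    - {"hand":0,"dx":-1.6,"dy":-1.1,"dz":-1.1,"ax":-0.1,"ay":0.3,"az":3.3}
    - {"hand":0,"dx":-1.6,"dy":-1.0,"dz":-1.1,"ax":-0.1,"ay":0.4,"az":3.3}

```text
time_s: 17.63
position: [0.5218, -0.265, 0.1402]
tool_rot: [[0.047, 0.006, -0.999], [0.985, 0.164, 0.048], [0.165, -0.986, 0.002]]
ft_force: [0.7, -0.2, -1.3]
grip_width: 0.0205
```

```bash
python3 - <<'E'
from plan import *; from h import *; from rows import *
s=log();P0,R0=np.array(s['position']),np.array(s['tool_rot']);g=json.load(open('grasp.json'))
G=np.array(g['position']);tx=np.array(g['tool_rot'])[:,0]*[1,1,0];tx/=np.linalg.norm(tx);ty=np.array([0,0,-1.]);R1=np.stack([tx,ty,np.cross(tx,ty)],1)
rows(P0,R0,[(np.array([G[0],G[1],.13]),turn(R0,R1),4)],0)
E
```

```text
17.6333 q [-41.7864  31.695   73.7842   7.3731  80.6779 139.3603] p [ 0.5218 -0.265   0.1402] g 0.0205 f [ 0.7425 -0.2296 -1.2929]
[{"hand": 0.0, "dx": -1.45, "dy": 0.01, "dz": -0.85, "ax": 0.0, "ay": 0.3, "az": 2.4}, {"hand": 0.0, "dx": -1.45, "dy": 0.08, "dz": -0.86, "ax": -0.1, "ay": 0.3, "az": 2.3}, {"hand": 0.0, "dx": -1.44, "dy": 0.14, "dz": -0.86, "ax": -0.1, "ay": 0.2, "az": 2.4}, {"hand": 0.0, "dx": -1.43, "dy": 0.19, "dz": -0.87, "ax": 0.0, "ay": 0.3, "az": 2.4}]
max step 1.6877499814842245 max turn 2.4186773244895647 end [ 0.553  -0.3239  0.13  ] rot [[0.067, 0.0, -0.998], [0.998, -0.001, 0.067], [-0.001, -1.0, -0.0]]
```

>>> jog_arm:
  rows:
    - {"hand":0,"dx":-1.45,"dy":0,"dz":-0.85,"ax":0,"ay":0.3,"az":2.4}
    - {"hand":0,"dx":-1.45,"dy":0.1,"dz":-0.85,"ax":-0.1,"ay":0.3,"az":2.4}
    - {"hand":0,"dx":-1.45,"dy":0.15,"dz":-0.85,"ax":-0.1,"ay":0.2,"az":2.4}
    - {"hand":0,"dx":-1.4,"dy":0.2,"dz":-0.85,"ax":0,"ay":0.3,"az":2.4}
    - {"hand":0,"dx":0,"dy":0,"dz":0,"ax":0,"ay":0,"az":0}

```text
time_s: 18.05
position: [0.5529, -0.3235, 0.1283]
tool_rot: [[0.066, -0.0, -0.998], [0.998, -0.001, 0.066], [-0.001, -1.0, 0.0]]
ft_force: [-0.6, -0.9, -1.9]
grip_width: 0.0205
```

```bash
python3 look.py m top side wrist; python3 - <<'E'
import cv2,numpy as np
b=np.load('topm.npy')[200:300,280:440,::-1]
cv2.imwrite('pics/m2.png',cv2.resize(b,None,fx=5,fy=5,interpolation=cv2.INTER_CUBIC))
from h import *
s=status.observe();print(s['tool_rot']);W=cam('wrist',s)
P,R=np.array(s['position']),np.array(s['tool_rot'])
print('tail top end pred',proj(W,P+R@np.array([.0265-.065,-.031,0])))
print('cradle base rear corners pred',proj(W,[[.587,-.364,.006],[.5181,-.3611,.006]]))
print('slot at y -.347 z.056', proj(W,[[.5546-.0016,-.347,.056]]))
E
```

```text
18.05 q [-40.8802  35.5421  67.8204  -0.0551  76.6237 142.9452] p [ 0.5529 -0.3235  0.1283] g 0.0205 f [-0.5823 -0.9178 -1.9053]
hook bay [-0.0072  0.4242  0.1482] tilt -0.05111565994364488 tzz 0.00037141160342248764 tx.bx 0.37481225146021824
top hook [[329.9119 236.1137]] ring [[167.7416 277.7838]]
side hook [[322.5905 252.418 ]] ring [[270.0697 121.1646]]
wrist hook [[284.5226 564.8727]] ring [[357.8971 430.0895]]
[[ 0.0661 -0.0007 -0.9978]
 [ 0.9978  0.0021  0.0661]
 [ 0.0021 -1.      0.0008]]
tail top end pred [[320.1617 248.9167]]
cradle base rear corners pred [[272.0081 185.8174]
 [359.5834 183.7172]]
slot at y -.347 z.056 [[315.7504 218.645 ]]
```

View pics/wrist_m.png

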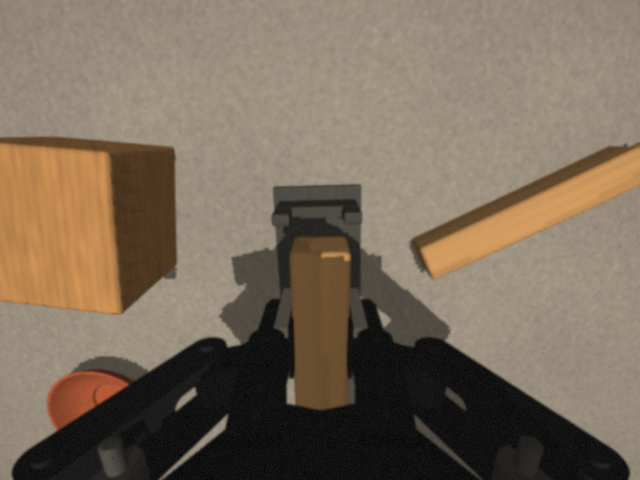

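View pics/m2.png

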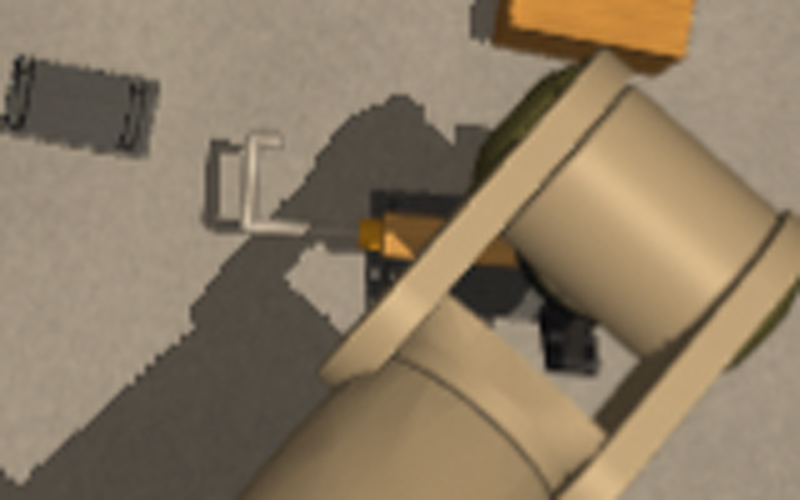

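>>> jog_arm:
  rows:
    - {"hand":0,"dx":0,"dy":2.5,"dz":-0.1,"ax":0,"ay":0,"az":0}
    - {"hand":0,"dx":0,"dy":2.5,"dz":0,"ax":0,"ay":0,"az":0}
    - {"hand":0,"dx":0,"dy":2.0,"dz":0,"ax":0,"ay":0,"az":0}
    - {"hand":0,"dx":0,"dy":1.5,"dz":0,"ax":0,"ay":0,"az":0}
    - {"hand":0,"dx":0,"dy":0.8,"dz":0,"ax":0,"ay":0,"az":0}

```text
time_s: 18.62
position: [0.5519, -0.3218, 0.0346]
tool_rot: [[0.067, -0.002, -0.998], [0.998, 0.003, 0.067], [0.003, -1.0, 0.003]]
ft_force: [1.1, 0.3, -1.3]
grip_width: 0.0203
```

>>> jog_arm:
  rows:
    - {"hand":0,"dx":0,"dy":0.3,"dz":0,"ax":0,"ay":0,"az":0}
    - {"hand":0,"dx":0,"dy":0.2,"dz":0,"ax":0,"ay":0,"az":0}
    - {"hand":0,"dx":0,"dy":0.1,"dz":0,"ax":0,"ay":0,"az":0}
    - {"hand":0,"dx":0,"dy":0,"dz":0,"ax":0,"ay":0,"az":0}
    - {"hand":0,"dx":0,"dy":0,"dz":0,"ax":0,"ay":0,"az":0}

```text
time_s: 19.03
position: [0.5532, -0.3231, 0.0314]
tool_rot: [[0.066, 0.001, -0.998], [0.998, -0.001, 0.066], [-0.001, -1.0, -0.001]]
ft_force: [-0.1, 0.7, -1.1]
grip_width: 0.0206
```

>>> jog_arm:
  rows:
    - {"hand":0,"dx":0,"dy":0.2,"dz":0,"ax":0,"ay":0,"az":0}
    - {"hand":0,"dx":0,"dy":0.2,"dz":0,"ax":0,"ay":0,"az":0}
    - {"hand":0,"dx":0,"dy":0.1,"dz":0,"ax":0,"ay":0,"az":0}
    - {"hand":0,"dx":0,"dy":0,"dz":0,"ax":0,"ay":0,"az":0}
    - {"hand":0,"dx":0,"dy":0,"dz":0,"ax":0,"ay":0,"az":0}

```text
time_s: 19.45
position: [0.5529, -0.3229, 0.0254]
tool_rot: [[0.066, -0.0, -0.998], [0.998, 0.0, 0.066], [0.0, -1.0, 0.0]]
ft_force: [-0.7, -0.4, -0.7]
grip_width: 0.0203
```

```bash
python3 look.py n wrist top
```

```text
19.45 q [-40.8563  41.9898  74.0106   0.0051  64.0105 142.9463] p [ 0.5529 -0.3229  0.0254] g 0.0203 f [-0.6717 -0.4023 -0.6731]
hook bay [-0.007   0.4236  0.0455] tilt 0.010219294597043746 tzz 0.00010475196744048082 tx.bx 0.3746842080041413
wrist hook [[284.5229 564.8717]] ring [[ -4863.2443 -27055.0356]]
top hook [[329.5087 238.8162]] ring [[167.7416 277.7838]]
```

View pics/wrist_n.png

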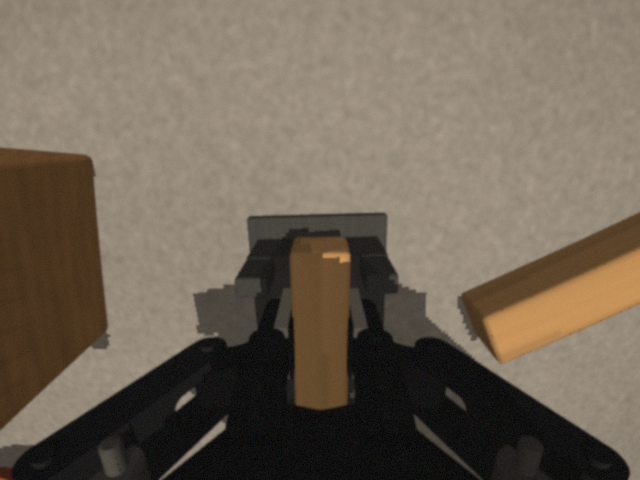

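>>> jog_arm:
  newtons: 20
  rows:
    - {"hand":0.3,"dx":0,"dy":0,"dz":0,"ax":0,"ay":0,"az":0}
    - {"hand":0.35,"dx":0,"dy":0,"dz":0,"ax":0,"ay":0,"az":0}
    - {"hand":0.5,"dx":0,"dy":0,"dz":0,"ax":0,"ay":0,"az":0}
    - {"hand":0.6,"dx":0,"dy":0,"dz":0,"ax":0,"ay":0,"az":0}
    - {"hand":0.7,"dx":0,"dy":0,"dz":0,"ax":0,"ay":0,"az":0}

```text
time_s: 19.97
position: [0.553, -0.3229, 0.0256]
tool_rot: [[0.066, 0.0, -0.998], [0.998, 0.0, 0.066], [0.0, -1.0, -0.0]]
ft_force: [-0.4, 0.7, 0.0]
grip_width: 0.0597
```

>>> jog_arm:
  rows:
    - {"hand":0.8,"dx":0,"dy":0,"dz":0,"ax":0,"ay":0,"az":0}
    - {"hand":0.8,"dx":0,"dy":-1,"dz":0,"ax":0,"ay":0,"az":0}
    - {"hand":0.8,"dx":0,"dy":-2,"dz":0,"ax":0,"ay":0,"az":0}
    - {"hand":0.8,"dx":0,"dy":-3,"dz":0,"ax":0,"ay":0,"az":0}
    - {"hand":0.8,"dx":0,"dy":-4,"dz":0,"ax":0,"ay":0,"az":0}

```text
time_s: 20.38
position: [0.552, -0.3221, 0.1252]
tool_rot: [[0.066, -0.004, -0.998], [0.998, 0.003, 0.066], [0.003, -1.0, 0.004]]
ft_force: [1.2, -0.2, 0.2]
grip_width: 0.0685
```

>>> jog_arm:
  rows:
    - {"hand":0.8,"dx":-1,"dy":-4,"dz":0,"ax":0,"ay":0,"az":0}
    - {"hand":0.8,"dx":-1,"dy":-4,"dz":0,"ax":0,"ay":0,"az":0}
    - {"hand":0.8,"dx":-1,"dy":-4,"dz":0,"ax":0,"ay":0,"az":0}
    - {"hand":0.8,"dx":-2,"dy":-3,"dz":0,"ax":0,"ay":0,"az":0}
    - {"hand":0.8,"dx":-2,"dy":-2,"dz":0,"ax":0,"ay":0,"az":0}

```text
time_s: 20.8
position: [0.5483, -0.3929, 0.3011]
tool_rot: [[0.065, 0.004, -0.998], [0.998, -0.004, 0.065], [-0.004, -1.0, -0.005]]
ft_force: [-0.3, 0.2, 0.3]
grip_width: 0.0684
```

```bash
python3 look.py o wrist top side
```

```text
20.8 q [-45.661   33.6318  42.937    0.0037 103.0735 138.0932] p [ 0.5483 -0.3929  0.3011] g 0.0684 f [-0.303   0.1727  0.3355]
hook bay [-0.0335  0.4885  0.3205] tilt -0.2363006159984661 tzz -0.004688375059544297 tx.bx 0.3738569035024812
wrist hook [[284.5224 564.8654]] ring [[415.7005 735.477 ]]
top hook [[361.3925 233.0901]] ring [[167.7416 277.7838]]
side hook [[324.3641 216.4475]] ring [[270.0697 121.1646]]
```

View pics/wrist_o.png

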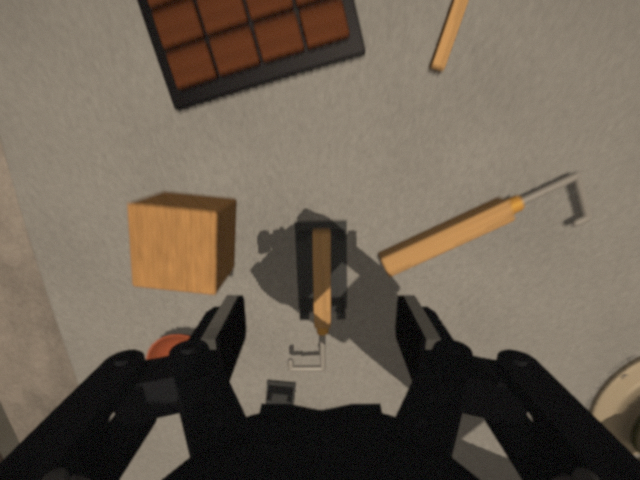

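View pics/side_o.png

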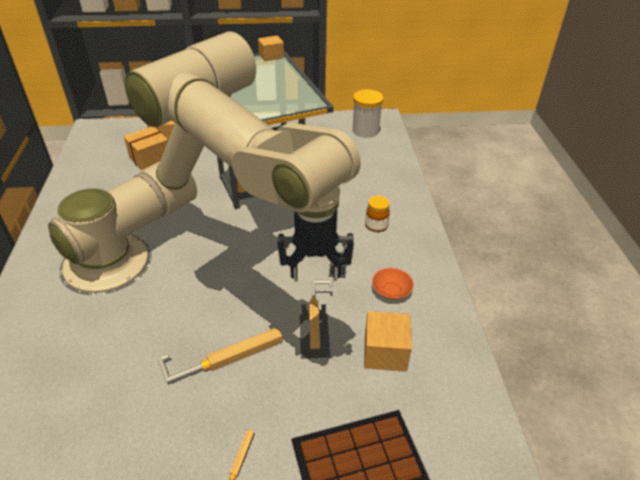

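View pics/top_o.png

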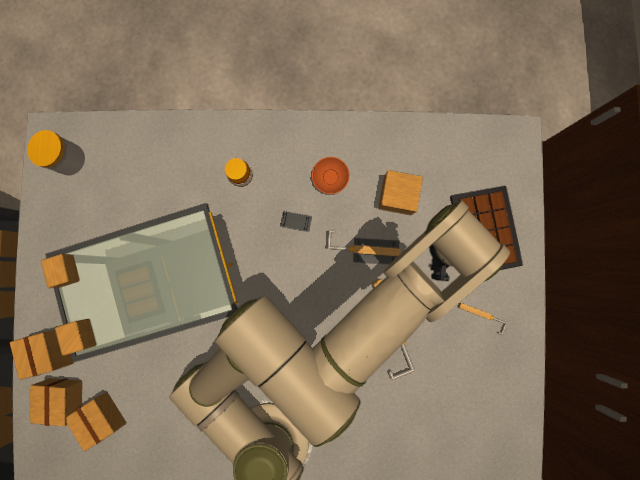

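```bash
python3 - <<'E'
from h import *
def pick(f,r,fx): 
    im=np.load(f)[r[0]:r[1],r[2]:r[3],::-1];return cv2.resize(im,None,fx=fx,fy=fx,interpolation=cv2.INTER_CUBIC)
a=np.vstack([pick('top0.npy',(215,275,320,415),4),pick('topo.npy',(215,275,320,415),4)])
b=np.hstack([pick('side0.npy',(270,365,290,345),5.05),pick('sideo.npy',(270,365,290,345),5.05)])
b=b[:480];cv2.imwrite('pics/cmp.png',cv2.resize(np.hstack([a,cv2.resize(b,(int(b.shape[1]*480/b.shape[0]),480))]),None,fx=.85,fy=.85))
E
```

```text
(no output)
```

View pics/cmp.png

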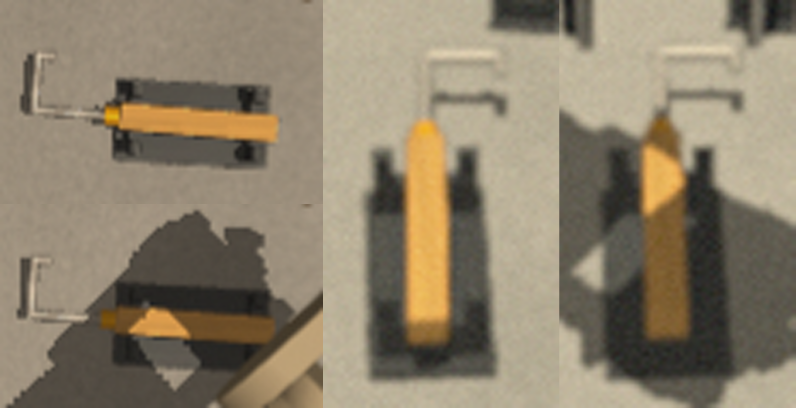

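```bash
python3 - <<'E'
from h import *
def pick(f,r,fx): 
    im=np.load(f)[r[0]:r[1],r[2]:r[3],::-1];return cv2.resize(im,None,fx=fx,fy=fx,interpolation=cv2.INTER_CUBIC)
r=(275,350,295,340)
b=np.hstack([pick('side0.npy',r,8),pick('sideo.npy',r,8)]);cv2.imwrite('pics/cs.png',b)
r=(220,260,322,372)
b=np.vstack([pick('top0.npy',r,7),pick('topo.npy',r,7)]);cv2.imwrite('pics/ct.png',b)
E
```

```text
(no output)
```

View pics/cs.png

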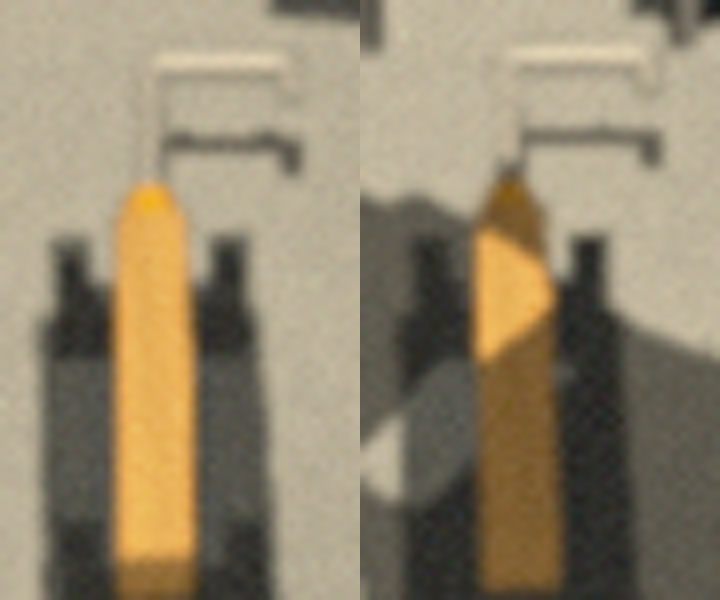

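View pics/ct.png

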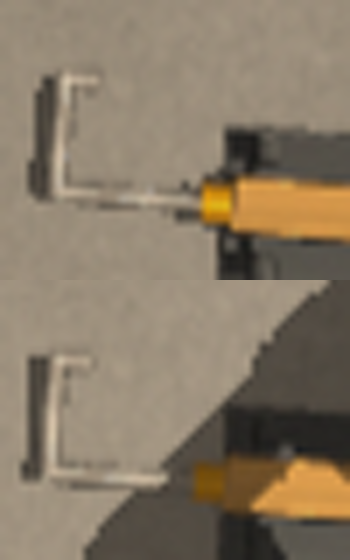

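```bash
python3 - <<'E'
from h import *
r=(225,345,140,260)
b=np.hstack([cv2.resize(np.load(f)[r[0]:r[1],r[2]:r[3],::-1],None,fx=3.3,fy=3.3,interpolation=cv2.INTER_CUBIC) for f in ('topl.npy','topo.npy')]);cv2.imwrite('pics/h.png',b)
E
```

```text
(no output)
```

View pics/h.png

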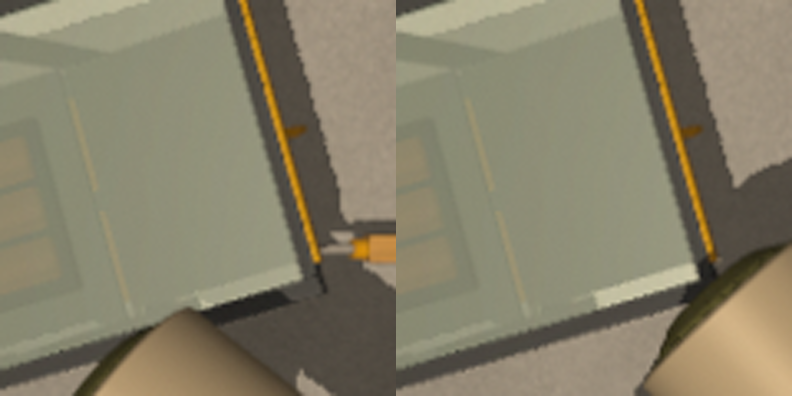

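The hatch looks the same as it did just after unhooking: it is down and hasn't moved. The pole is at rest in the cradle and the gripper is clear of everything, so I'm handing the job in.

```bash
python3 -c "
from rig import job
print(job.close_job())"
```

```text
the job is handed in; nothing more can be done
None
```

I hooked the pole into the ring, pulled the hatch fully down, unhooked it and laid the pole back in its cradle. I handed in at about 21 s of the 51 s allowed; the interface gave no verdict.

- **Grasp:** I picked up the pole in the cradle, then set it back and took it again about 25 mm further from the hook. This gave the arm more room beside the shelf. Setting it down for that second grasp pressed the wrist to 66 N, below the 120 N limit.
- **Hooking:** With the pole tilted about 40°, the leg went through the ring with no noticeable force. My measured distance from hook to ring centre was about 5 mm.
- **Pulling:** The hatch reached about 1.39–1.40 rad by the side camera. A 3.6 N reaction at the end suggests it met its stop. The hook was then about 20 mm from the ring centre, under the 28 mm limit.
- **Hatch at the end:** The top view after laying the pole back matches the one taken just after unhooking. The arm hid the hatch from the side camera by then, so I did not measure its angle again.
- **Pole at the end:** It lies seated on both forks and level, with the hook and leg the same way as at first. It sits about 3–4 mm further towards the hook end than before; 20 mm is allowed.
- **Surroundings:** The carton, dish and jar look unmoved. I saw no contact between the arm or gripper and the bay in any picture or force reading. My calculated clearance to the shelf was about 2 cm at the tightest point.

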